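# Make up the instrument kit and the reagent kit

### The arm

A 6-joint arm with a two-finger parallel gripper is mounted at the origin on a cart in front of the work surface, level with it; the furniture and walls round the work are solid. World frame = base frame: x ahead of the robot, y to its left, z up, the work surface at z = 0. Lengths are in m, angles in rad, forces in N, time in s.
With the tool pointing down it reaches from about 0.3 to 0.775 m from the base axis. Payload 14.6 kg.
Tool frame: the origin (TCP) lies between the finger pads; the fingertips stand 8 mm ahead of it and the grasp point (between the pads) lies 11 mm behind it (ctrl.tip_reach is the distance from the TCP to the fingertips, in m); y points along the fingers, z is the direction in which the jaws open and shut, and the axes are right-handed (so a half turn about y gives the same grasp; the last joint's range is limited). The gripper opens to 94 mm and grips with 3 to 60 N. Pads are 16 mm wide; open, the fingers measure 119 mm over their backs; the gripper's body (75 mm by 177 mm) begins 78 mm behind the grasp point.
Start: joints at [1.218, 0.3, 1.521, -0, 1.321, -0.067], TCP at [0.155, 0.528, 0.213] pointing down, gripper open.
Joint ranges: [-3.03, 3.03], [-0.79, 2.21], [0.23, 2.52], [-1.04, 4.18], [0, 3.07], [-2.55, 2.55]. Speed limits (rad/s): [2.22, 2.22, 2.57, 3.14, 3.14, 3.14].

### API

Orientations are given as [roll, pitch, yaw] about the fixed x, y, z axes, in that order (R = Rz(yaw) Ry(pitch) Rx(roll)).
In Python, from station import ctrl gives the robot as it stands.
- The arm moves only by the tool play_rows, never from a script. Its arguments are lists of equal length, an entry for each row: "twist": the turn, a rotation vector about the world's x, y, z as a fraction of full scale, a list of three; "travel": the shift along the world's x, y, z as a fraction of full scale, a list of three; "grip": the gripper's target within -1 to 1 (shut at 1, half-way at 0, fully open at -1). A call has 1 to 12 rows; each row shifts and turns the commanded pose from where the row before left it; what a row does not reach is not made up. Full scale, the value 1, is 5 cm for a shift and 90 degrees for a turn. A row lasts 1/10 s, in which the tool goes at most 50 mm and 8.59 degrees, less where a joint would pass 70% of its speed; a pose out of reach is approached as far as the arm can. A call with a number of a shift or a turn outside -1 to 1 is refused whole. A call with a gripper value outside its range is refused whole. The fingers move at their own pace and stop on an object; "force" is the grip in N (left out, the last holds). Time passes only in rows, so rows that do not move let the fingers close. It gives the time, the measured TCP pose, the force and the opening at its end, in the units of the state.
- ctrl.get_obs(): the state, without advancing time (a new reading comes with each control period).
- ctrl.camera(name): name is "scene" or "top" or "wrist"; returns a dict with "img" (420x560x3 uint8, red, green, blue), "vfov" (degrees; the focal length in pixels is half the picture's height over the tangent of half this angle, whatever the lens; pixels are square), "cx", "cy" (the principal point, pixels), "rvec" (rotation vector, rad) and "tvec" (3), from world to camera coordinates, as OpenCV has them. Camera axes: x right, y down, z forward; pixel columns grow to the right and rows downward; lengths in m; the calibration is good to about 2 mm. The wrist camera is an equidistant fisheye: a pixel r from the principal point sees the ray r / f radians off the axis. A picture is of the moment at which its call begins. There is no depth.
- ctrl.hand_in(): hands the job in, once; it reports no verdict.
Trained networks look in a picture, given as the dict that the camera call returned (one of the last four; its "shot" number tells which), for a name from the list of things; names that differ only in an ending like _2 or _b are one class to them, and where a whole thing is asked for, a point or a joint stands for the part that bears it (a point fixed in the world has none). Each returns a list of dicts, best first, with "confidence" (0 to 1); they miss things now and then, are a little off and sometimes report something else, mostly with a low value. They report only what shows in the picture. A call takes as long as a camera call. They do not tell look-alikes from the thing itself.
- ctrl.boxes_of(name, picture): "point" ([column, row] in pixels, amid what is visible of it).
- ctrl.trace(name, picture): "pixels" (420x560 bool, what is visible of it) and "point" ([column, row] in pixels, amid what is visible of it).
The state is a dict: "time_s": time; "qpos": joint angles; "joint_vel": joint speeds; "tau": joint torques, N m; "ee_pos": TCP position; "eef_rot": TCP orientation; "force": force on the tool from outside, world axes, zero at the start; "moment": the same for the moment, N m; "grip_width": finger opening in m.
Only numpy, scipy, OpenCV 4.12 (cv2) and the standard library are available. Lean on these libraries where they do the work, as an engineer would, in place of code of your own. Each camera call takes 0.05 s, during which the arm holds its last target.

### The job

Make up the two kits on the bench. Instrument kit, in the tray with the hinged clear cover: lay the pocket refractometer flat, face up, in the long pocket under the cover and lower the cover fully closed over it, and stand the little sample jar in that tray's round well. Reagent kit, in the open carrier: stand the big dark reagent bottle in the large well and the small white bottle in the smaller well; do not tip any bottle or jar over on the way.

Things in the scene. Friction and masses are not known exactly. Their poses are not given: they have to be found in the camera images.
- refractometer: Pocket refractometer: flat, whitish hand instrument with a dark round prism well on its upper face, 46 x 106 x 28 mm, about 0.11 kg, lying on its back at the start. Origin: centre of its underside. Its long side (106 mm) runs along its own y, its width (46 mm, grip across it) along x, z up. Its straight sides reach up to 24 mm. Either way round in the pocket is right.
- sample_jar: Little round sample jar, dark red with a black cap, 23 mm diameter, 47 mm tall, about 0.03 kg, standing. Origin: centre of its underside, z up.
- small_bottle: Small round white plastic bottle with a screw cap, 36 mm diameter, 60 mm tall, about 0.06 kg, standing. Origin: centre of its underside, z up.
- reagent_bottle: Big dark round reagent bottle with a screw cap, 52 mm diameter up to 69 mm, then narrowing to a 29 mm cap, 106 mm tall, about 0.19 kg, standing; grip its body. Origin: centre of its underside, z up.
- instrument_tray: Grey moulded tray of the instrument kit, fixed. Origin on its underside; base from x -73 to +93 mm, y -84 to +88 mm; floors at z = 6 mm, rim at z = 22 mm. Its x axis points from the cover's handle side (front) to the hinge side. Round jar well: centre x 0, y -55 mm, 38 mm diameter, 3 mm chamfer. Beside it, under the cover, the long pocket: centre x 0, y +47 mm.
- pocket (a point): Middle of the long pocket's floor, 6 mm over the bench; axes as the tray's. The pocket is 124 mm along x, 62 mm along y (8 mm of play all round), 16 mm deep. In the middle of both long sides scoops 50 mm long (along x) give the fingers room down to the floor: 32 mm wide at -y, open outwards at +y.
- bottle_carrier: Open grey carrier of the reagent kit with two round wells, fixed to the bench, 100 mm along its x by 176 mm along its y, 24 mm high; well floors at z = 6 mm. Origin: centre of the underside. Large well: centre at x 0, y +44 mm, 68 mm diameter. Smaller well: centre at x 0, y -52 mm, 50 mm diameter. Both have a 3 mm chamfer.
- cover (a joint): Angle of the clear hinged cover over the pocket, rad: 0 closed (as at the start), 1.57 upright, 1.9 the stop, leaning away from the robot. A stiff hinge: it stays where it is left; about 2 N at the handle moves it. Panel 140 x 88 mm; closed, its underside is 44 mm over the bench, with 8 mm skirts. From 1.6 rad on it leaves room to set the instrument down from above.
- cover_handle (a point): Middle of the cover's black bow handle: a round bar of 10 mm diameter, 70 mm long, along the tray's y, 192 mm from the hinge axis, 40 mm clear of the cover's front edge; 44 mm over the bench when closed, 236 mm with the cover upright. Pinch it from above, fingers closing along the tray's x; it turns between the fingers as the cover swings.
- cover_hinge (a point): Middle of the cover's hinge axis, 44 mm over the bench, at x +80, y +47 mm of the tray. The axis is the tray's y axis; opening carries the handle up and then away from the robot.
Mind the look-alikes: they are no part of the job. What is shaped like the small_bottle but purple is not meant.

How it is judged:
By the outcome, as a careful person would: the job done as asked, in the order asked, and still so for the second after the job is handed in, with the robot touching nothing.
It also fails if it takes over 131 s, if anything falls off the work surface, if the arm or the gripper's body presses on something with over 40 N, if the wrist force passes 120 N, or if a joint passes its speed limit or range.

## Working session

There is one attempt and no reset: what is moved stays moved. The work goes in short steps, Python scripts to look and compute and a tool call to move; the robot and the scene stay as the last step left them, time stands still between calls to the robot, and variables do not carry over. Pictures are saved under pics/ and viewed, and the job is handed in when it is done.

Besides the shell and the picture viewer there is one more tool, called after "Emit:" by a JSON object that holds its "method" and its "body", one argument or row to a line. play_rows: Moves the arm, as the interface text tells. Its arguments: {"type":"object","properties":{"twist":{"type":"array"},"travel":{"type":"array"},"grip":{"type":"array"},"force":{"type":"number"}},"required":["twist","travel","grip"]}

```bash
ls; mkdir -p pics; python3 - <<'E'
from station import ctrl
import cv2
o=ctrl.get_obs(); print({k:(v if not hasattr(v,'tolist') else v.tolist()) for k,v in o.items()}, ctrl.tip_reach)
for n in ["scene","top","wrist"]:
    p=ctrl.camera(n); cv2.imwrite(f"pics/{n}0.png",p["img"][:,:,::-1]); print(n,p["vfov"],p["cx"],p["cy"],p["rvec"],p["tvec"])
E
```

```text
pics
{'time_s': 0.0, 'qpos': [1.218428734106959, 0.30045032725648624, 1.521598333849399, -3.204883986717211e-05, 1.3207234501797958, -0.06659977589655872], 'joint_vel': [0.00010808942328227242, 0.0005344952424252599, -0.00034281144841533616, 0.0014077364580120063, 0.0007501610811713601, -8.726009651900389e-05], 'tau': [0.0007189839379861951, -53.180837631225586, -35.274049043655396, 0.07085351273417473, 0.024531157105229795, -8.362112112081377e-05], 'ee_pos': [0.15495981255885494, 0.5274402545181146, 0.2128904303752552], 'eef_rot': [-1.5719752357216485, 4.751980618467044e-05, -0.28575989521706147], 'force': [0.2559906885522875, -0.3970415408563918, 1.0987349629095151], 'moment': [0.004865811631034286, -0.032195405767779975, 0.015888937070769417], 'grip_width': 0.09386438106578811} 0.008
scene 49.61196915589135 280.8081399955701 214.52208991848553 [ 0.58666035 -2.67757528  1.10723682] [0.58267229 0.03048328 0.89377054]
top 44.72793206298612 277.4400663787027 207.9429158193864 [ 2.10181501 -2.145287    0.20773252] [0.25052259 0.53934424 0.97862558]
wrist 65.70646984690485 278.7357098879773 213.38044574404347 [-2.34530426 -1.7527175  -0.22406409] [-0.54983895 -0.02583423  0.39001456]
```

View pics/scene0.png

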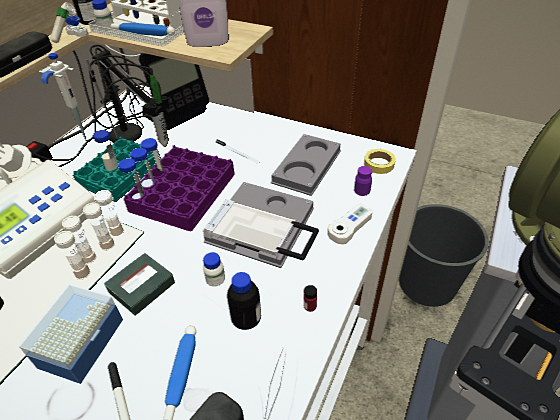

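View pics/top0.png

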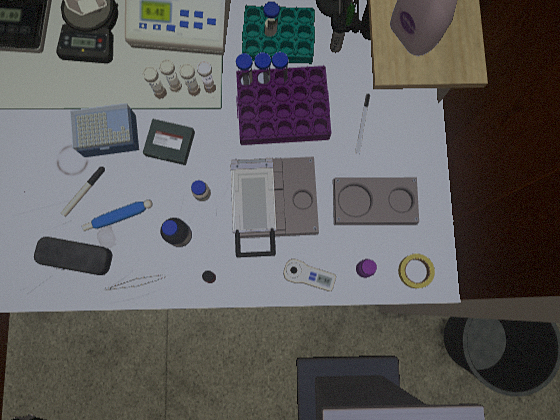

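View pics/wrist0.png

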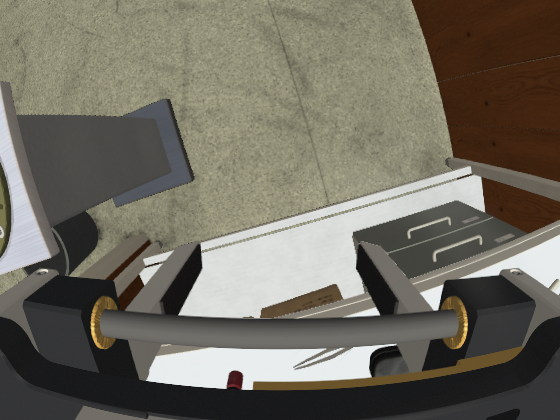

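```bash
cat > h.py <<'E'
import numpy as np, cv2
from station import ctrl
def cam(n,save=None):
    p=ctrl.camera(n)
    if save: cv2.imwrite(f"pics/{save}.png",p["img"][:,:,::-1])
    return p
def KRt(p):
    f=p["img"].shape[0]/2/np.tan(np.radians(p["vfov"])/2)
    return f,cv2.Rodrigues(np.array(p["rvec"],float))[0],np.array(p["tvec"],float)
def proj(p,X,fish=False):
    f,R,t=KRt(p); c=np.atleast_2d(X)@R.T+t
    if fish:
        r=np.hypot(c[:,0],c[:,1]); th=np.arctan2(r,c[:,2]); s=f*th/np.maximum(r,1e-9)
    else: s=f/c[:,2]
    return np.c_[p["cx"]+s*c[:,0],p["cy"]+s*c[:,1]]
def back(p,uv,z,fish=False):
    f,R,t=KRt(p); d=np.array([(uv[0]-p["cx"])/f,(uv[1]-p["cy"])/f,1.])
    if fish:
        r=np.hypot(d[0],d[1]); d=np.array([np.sin(r)*d[0]/r,np.sin(r)*d[1]/r,np.cos(r)])
    d=R.T@d; c=-R.T@t; return c+d*(z-c[2])/d[2]
def crop(p,name,u0,v0,u1,v1,s=4,marks=()):
    im=cv2.resize(p["img"][v0:v1,u0:u1,::-1],None,fx=s,fy=s,interpolation=cv2.INTER_CUBIC)
    for m in marks:
        cv2.circle(im,(int((m[0]-u0+.5)*s),int((m[1]-v0+.5)*s)),3,(0,255,0),1)
    cv2.imwrite(f"pics/{name}.png",im)
E
python3 - <<'E'
from h import *
for n in ["top","scene"]:
    p=cam(n)
    for k,zm in [("refractometer",.02),("sample_jar",.024),("small_bottle",.03),("reagent_bottle",.05),("instrument_tray",.02),("bottle_carrier",.02),("cover_handle",.044)]:
        for d in ctrl.trace(k,p)[:3]:
            print(n,k,round(d["confidence"],2),np.round(d["point"],1),int(d["pixels"].sum()),np.round(back(p,d["point"],zm),3))
    if n=="top":
        crop(p,"tcrop",220,140,440,300,3)
    else:
        crop(p,"scrop",190,120,410,320,3)
E
```

```text
top refractometer 0.91 [307.2 275.4] 1017 [0.41  0.182 0.02 ]
top small_bottle 0.84 [200.9 190.9] 331 [0.588 0.397 0.03 ]
top small_bottle 0.52 [367.2 268.1] 306 [0.421 0.061 0.03 ]
top reagent_bottle 0.6 [177.8 230.9] 723 [0.502 0.44  0.05 ]
top instrument_tray 0.64 [270.2 196.9] 7036 [0.574 0.254 0.02 ]
top bottle_carrier 0.65 [378.1 200.7] 4115 [0.561 0.029 0.02 ]
top cover_handle 0.68 [250.9 197. ] 3326 [0.57  0.293 0.044]
scene refractometer 0.85 [348.2 223.5] 974 [0.41  0.185 0.02 ]
scene sample_jar 0.61 [312.5 296.8] 317 [0.408 0.376 0.024]
scene small_bottle 0.79 [365.7 183.8] 464 [0.413 0.069 0.03 ]
scene small_bottle 0.75 [213.  269.7] 578 [0.588 0.4   0.03 ]
scene reagent_bottle 0.69 [244.  301.3] 1505 [0.498 0.447 0.05 ]
scene instrument_tray 0.89 [260.7 226. ] 6217 [0.564 0.261 0.02 ]
scene bottle_carrier 0.64 [306.  164.2] 2514 [0.558 0.048 0.02 ]
scene cover_handle 0.61 [256.5 230.3] 3316 [0.555 0.295 0.044]
scene cover_handle 0.56 [310.3 295.9] 324 [0.407 0.389 0.044]
```

View pics/tcrop.png

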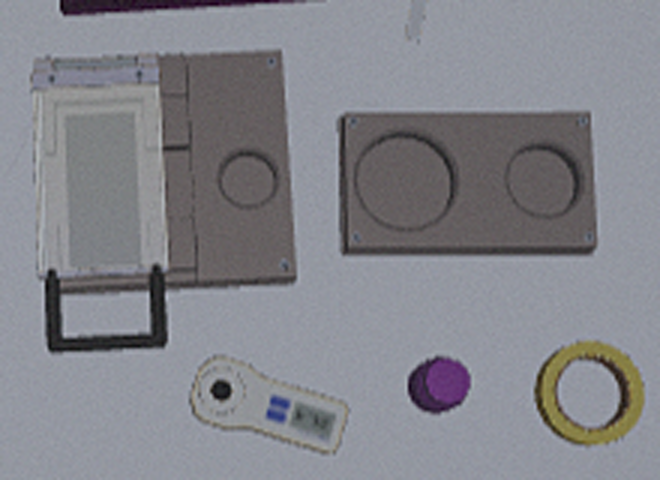

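View pics/scrop.png

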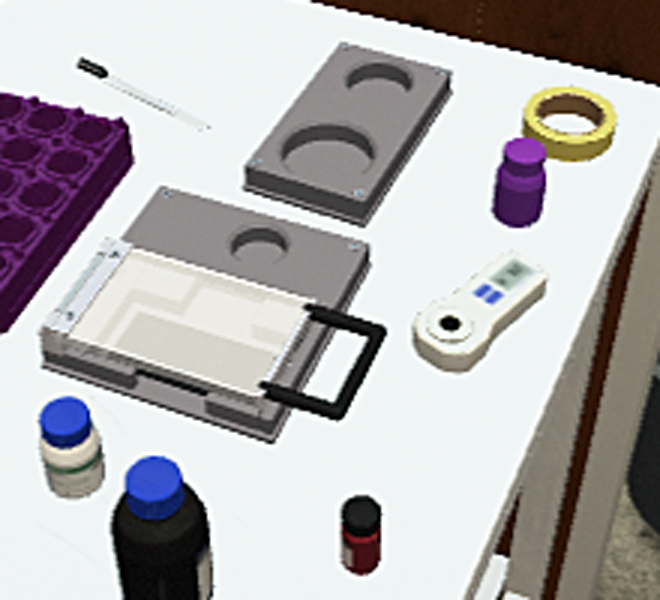

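```bash
cat > fit.py <<'E'
from h import *
from scipy.optimize import least_squares
pt=cam("top");ps=cam("scene")
T=lambda a:np.array([220+a[0]/3-.33,140+a[1]/3-.33]); S=lambda a:np.array([190+a[0]/3-.33,120+a[1]/3-.33])
def fit(obs,x0):
    def w(q,L):
        c,s=np.cos(q[2]),np.sin(q[2]); return np.array([q[0]+c*L[0]-s*L[1],q[1]+s*L[0]+c*L[1],L[2]])
    def res(q): return np.concatenate([ (proj(p,w(q,np.array(L)/1000))[0]-uv) for p,uv,L in obs])
    r=least_squares(res,x0,loss="soft_l1"); return r.x,res(r.x).reshape(-1,2)
tray=[(pt,T((281,51)),(93,-84,22)),(pt,T((297,278)),(-73,-84,22)),(pt,T((248,180)),(0,-55,22)),(pt,T((107,343)),(-112,47,47)),
(ps,S((166,188)),(93,-84,22)),(ps,S((370,262)),(-73,-84,22)),(ps,S((260,244)),(0,-55,22)),(ps,S((275,428)),(-73,88,22)),(ps,S((365,368)),(-112,47,46))]
print("tray",*fit(tray,[.57,.25,0]))
car=[(pt,T((347,114)),(50,88,24)),(pt,T((591,113)),(50,-88,24)),(pt,T((596,245)),(-50,-88,24)),(pt,T((346,248)),(-50,88,24)),
(pt,T((405,181)),(0,44,24)),(pt,T((542,180)),(0,-52,24)),
(ps,S((343,43)),(50,-88,24)),(ps,S((452,72)),(-50,-88,24)),(ps,S((366,206)),(-50,88,24)),(ps,S((245,172)),(50,88,24)),(ps,S((328,152)),(0,44,24)),(ps,S((379,80)),(0,-52,24))]
print("car",*fit(car,[.56,.04,0]))
for p,n in((pt,"top"),(ps,"scene")):
    d=ctrl.trace("refractometer",p)[0]["pixels"]
    yx=np.argwhere(d)
    for z in(.0,.014,.026):
        W=np.array([back(p,(u,v),z)[:2] for v,u in yx]).astype(np.float32)
        print(n,z,cv2.minAreaRect(W*1000))
crop(pt,"bt",150,160,300,300,4);crop(ps,"bs",195,240,345,340,5)
E
python3 fit.py
```

```text
tray [0.56424981 0.24204998 0.03328423] [[-0.12528417 -0.4705037 ]
 [-0.03113611  1.48431411]
 [-0.01687982  0.18055944]
 [ 0.03158239  0.96716801]
 [-2.77740508 -0.63784705]
 [ 1.34066709 -5.56004304]
 [-0.14723254  0.25012162]
 [ 0.03741735 -0.6840633 ]
 [-1.45184755  0.93498571]]
car [ 0.56199041  0.03425644 -0.01436636] [[-2.39642255 -0.64942393]
 [ 0.11643557 -0.77665323]
 [ 1.26457761  2.30043631]
 [-0.75516895  1.80028761]
 [ 0.07695444  0.24533442]
 [ 0.5505117   0.31691468]
 [-1.45605769 -0.64303232]
 [ 0.98511599 -0.17807028]
 [ 0.14076831  0.20919085]
 [-1.68178328 -1.19220235]
 [-0.15504579 -0.10182237]
 [-0.22063895  0.21455169]]
top 0.0 ((414.22662353515625, 176.67459106445312), (109.03802490234375, 46.66799545288086), 74.18338012695312)
top 0.014 ((413.3753662109375, 177.59188842773438), (107.60100555419922, 46.052947998046875), 74.18335723876953)
top 0.026 ((412.6457824707031, 178.378173828125), (106.3692626953125, 45.52576446533203), 74.18335723876953)
scene 0.0 ((414.6950988769531, 163.33453369140625), (123.29283905029297, 52.491233825683594), 75.62491607666016)
scene 0.014 ((411.32373046875, 176.71319580078125), (120.68876647949219, 51.382568359375), 75.62491607666016)
scene 0.026 ((408.4339904785156, 188.18063354492188), (118.45671081542969, 50.43227767944336), 75.62488555908203)
```

```bash
sleep 1
```

```text
(no output)
```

View pics/bt.png

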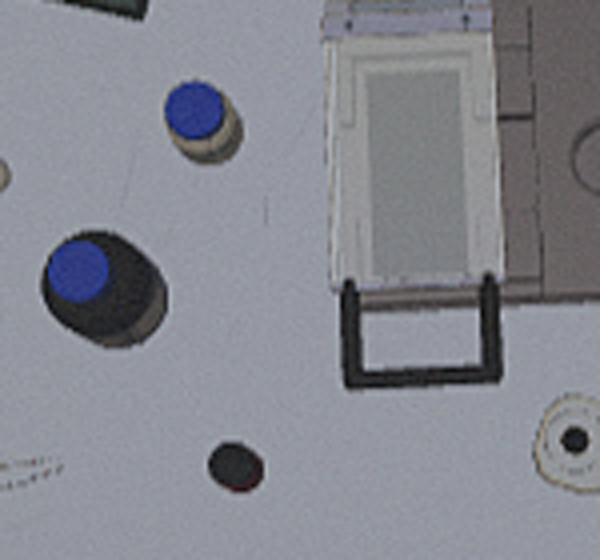

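View pics/bs.png

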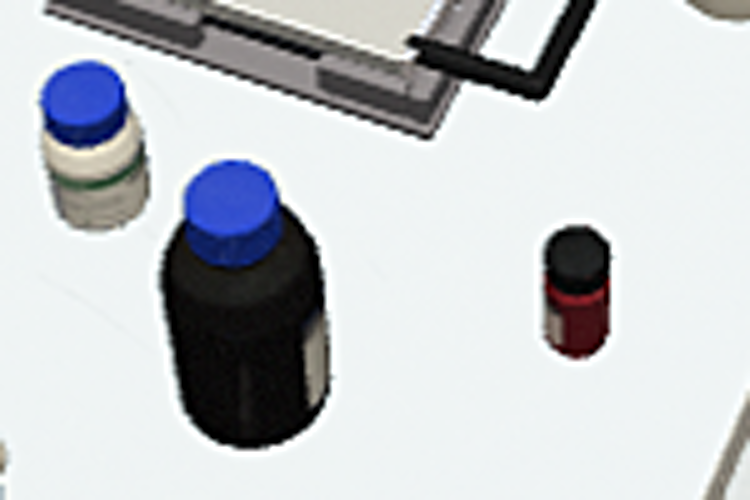

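```bash
python3 - <<'E'
from h import *
from scipy.optimize import least_squares
pt=cam("top");ps=cam("scene")
for n,z,a,b in [("small",.06,(198.5,187.),(211.6,257.8)),("reag",.106,(169.3,227.3),(241.2,278.2)),("jar",.047,(208.2,275.3),(310.4,289.))]:
    f=lambda q:np.r_[proj(pt,[[*q,z]])[0]-a,proj(ps,[[*q,z]])[0]-b]
    r=least_squares(f,[.5,.4]); print(n,r.x.round(4),r.fun.round(2),np.hypot(*r.x).round(3))
im=cv2.resize(pt["img"][250:300,270:350,::-1],None,fx=8,fy=8,interpolation=cv2.INTER_CUBIC);cv2.imwrite("pics/refr.png",im)
im=cv2.resize(ps["img"][195:250,315:390,::-1],None,fx=8,fy=8,interpolation=cv2.INTER_CUBIC);cv2.imwrite("pics/refs.png",im)
E
```

```text
small [0.5883 0.3973] [ 0.15  0.26 -0.25 -0.  ] 0.71
reag [0.5001 0.4444] [ 0.46  0.24 -0.32  0.29] 0.669
jar [0.4116 0.3787] [ 0.1   0.43 -0.36 -0.08] 0.559
```

View pics/refr.png

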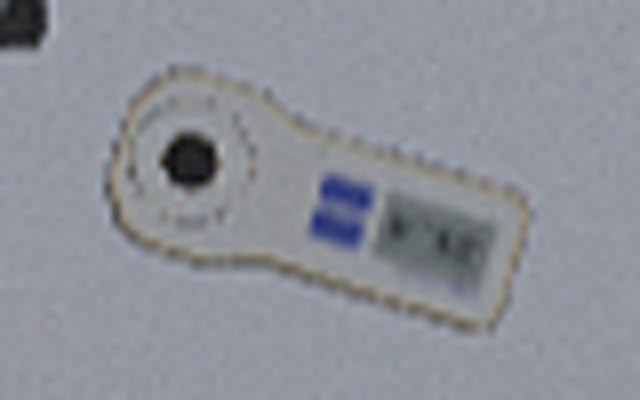

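View pics/refs.png

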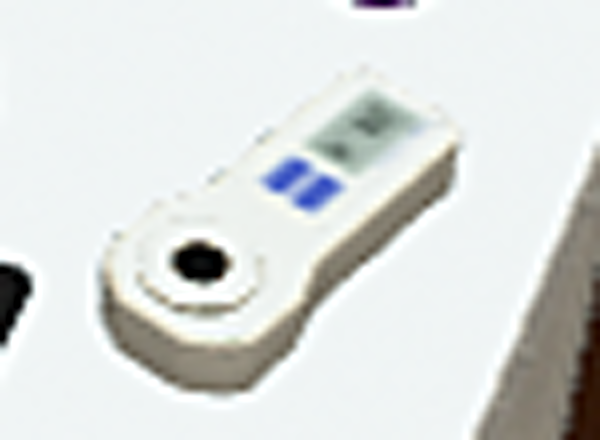

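Emit:
{"method": "play_rows", "body": {
  "twist": [
    [0, 0, -0.0885],
    [0, 0, -0.0885],
    [0, 0, -0.0885],
    [0, 0, -0.0885],
    [0, 0, -0.0885],
    [0, 0, -0.0885],
    [0, 0, -0.0885],
    [0, 0, -0.0885],
    [0, 0, -0.0885],
    [0, 0, 0]
  ],
  "travel": [
    [0.6, -0.5, 0],
    [0.6, -0.5, 0],
    [0.6, -0.5, 0],
    [0.6, -0.5, 0],
    [0.6, -0.5, 0],
    [0.6, -0.5, 0],
    [0.6, -0.5, 0],
    [0.6, -0.5, -0.3],
    [0.6, -0.5, -0.5],
    [0.515, -0.35, -0.5]
  ],
  "grip": [-1, -1, -1, -1, -1, -0.5, -0.5, -0.5, -0.5, -0.5]
}}

```text
time_s: 2.25
ee_pos: [0.4523, 0.2836, 0.148]
eef_rot: [-1.57, 0.0, -1.543]
force: [-0.1, 0.4, -0.4]
grip_width: 0.0708
```

Emit:
{"method": "play_rows", "body": {
  "twist": [
    [0, 0, 0],
    [0, 0, 0],
    [0, 0, 0],
    [0, 0, 0],
    [0, 0, 0],
    [0, 0, 0]
  ],
  "travel": [
    [-0.02, 0.03, -0.5],
    [0, 0, -0.5],
    [0, 0, -0.5],
    [0, 0, -0.5],
    [0, 0, -0.28],
    [0, 0, 0]
  ],
  "grip": [-0.5, -0.5, -0.5, -0.5, -0.5, -0.5]
}}

```text
time_s: 2.85
ee_pos: [0.4491, 0.2863, 0.033]
eef_rot: [-1.573, -0.001, -1.537]
force: [0.3, -0.1, -0.0]
grip_width: 0.0701
```

```bash
python3 - <<'E'
from h import *
p=cam("scene");crop(p,"s1",190,120,410,320,3)
p=cam("wrist","w1")
E
```

```text
(no output)
```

View pics/s1.png

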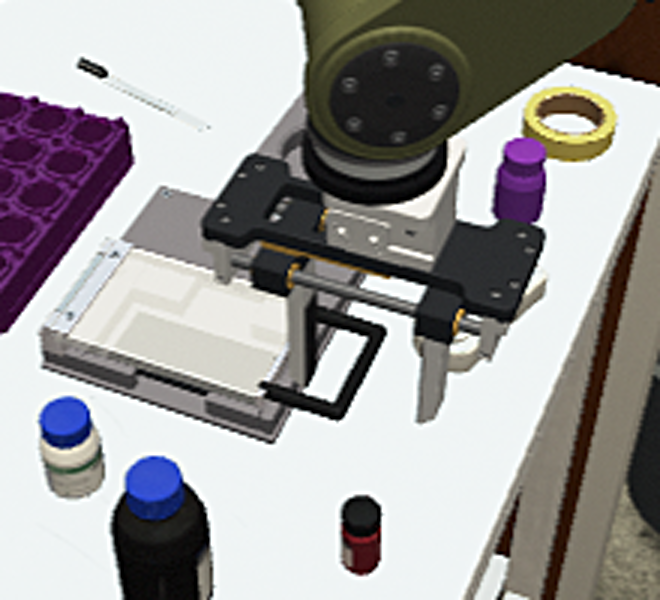

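View pics/w1.png

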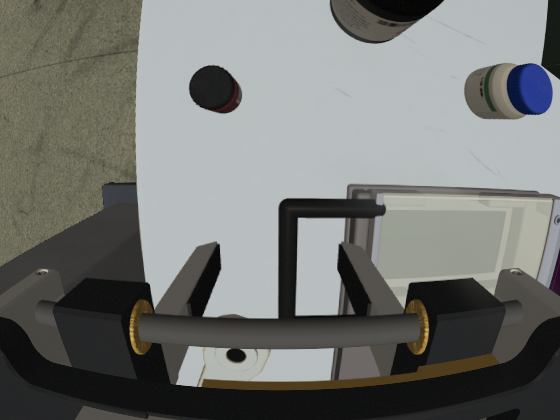

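Emit:
{"method": "play_rows", "body": {
  "twist": [
    [0, 0, 0],
    [0, 0, 0],
    [0, 0, 0],
    [0, 0, 0],
    [0, 0, 0],
    [0, 0, 0],
    [0, 0, 0],
    [0, 0, 0]
  ],
  "travel": [
    [0, 0, 0],
    [0, 0, 0],
    [0, 0, 0],
    [0, 0, 0],
    [0, 0, 0],
    [0, 0, 0],
    [0, 0, 0],
    [0, 0, 0]
  ],
  "grip": [1, 1, 1, 1, 1, 1, 1, 1],
  "force": 12
}}

```text
time_s: 3.75
ee_pos: [0.453, 0.287, 0.0356]
eef_rot: [-1.563, 0.002, -1.537]
force: [24.7, -4.0, -1.2]
grip_width: 0.011
```

Emit:
{"method": "play_rows", "body": {
  "twist": [
    [0, 0, 0],
    [0, 0, 0]
  ],
  "travel": [
    [0.06, 0, 0],
    [0, 0, 0]
  ],
  "grip": [1, 1]
}}

```text
time_s: 3.95
ee_pos: [0.4541, 0.2869, 0.0349]
eef_rot: [-1.568, 0.001, -1.537]
force: [7.6, 0.2, -0.2]
grip_width: 0.0094
```

```bash
python3 - <<'E'
import numpy as np
t=np.linspace(0,1.72,37);r=.192/.05
dx=-np.diff(np.cos(t))*r;dz=np.diff(np.sin(t))*r
for k in range(3): print([[round(a,3),round(a*.033,3),round(b,3)] for a,b in zip(dx[12*k:12*k+12],dz[12*k:12*k+12])])
E
```

```text
[[np.float64(0.004), np.float64(0.0), np.float64(0.183)], [np.float64(0.013), np.float64(0.0), np.float64(0.183)], [np.float64(0.022), np.float64(0.001), np.float64(0.182)], [np.float64(0.031), np.float64(0.001), np.float64(0.181)], [np.float64(0.039), np.float64(0.001), np.float64(0.179)], [np.float64(0.048), np.float64(0.002), np.float64(0.177)], [np.float64(0.056), np.float64(0.002), np.float64(0.175)], [np.float64(0.064), np.float64(0.002), np.float64(0.172)], [np.float64(0.072), np.float64(0.002), np.float64(0.169)], [np.float64(0.08), np.float64(0.003), np.float64(0.165)], [np.float64(0.088), np.float64(0.003), np.float64(0.161)], [np.float64(0.096), np.float64(0.003), np.float64(0.156)]]
[[np.float64(0.103), np.float64(0.003), np.float64(0.152)], [np.float64(0.11), np.float64(0.004), np.float64(0.147)], [np.float64(0.117), np.float64(0.004), np.float64(0.141)], [np.float64(0.124), np.float64(0.004), np.float64(0.135)], [np.float64(0.13), np.float64(0.004), np.float64(0.129)], [np.float64(0.136), np.float64(0.004), np.float64(0.123)], [np.float64(0.142), np.float64(0.005), np.f
[... 322 characters left out ...]
4(0.169), np.float64(0.006), np.float64(0.071)], [np.float64(0.172), np.float64(0.006), np.float64(0.063)], [np.float64(0.175), np.float64(0.006), np.float64(0.055)], [np.float64(0.177), np.float64(0.006), np.float64(0.047)], [np.float64(0.179), np.float64(0.006), np.float64(0.038)], [np.float64(0.181), np.float64(0.006), np.float64(0.029)], [np.float64(0.182), np.float64(0.006), np.float64(0.021)], [np.float64(0.183), np.float64(0.006), np.float64(0.012)], [np.float64(0.183), np.float64(0.006), np.float64(0.003)], [np.float64(0.183), np.float64(0.006), np.float64(-0.005)], [np.float64(0.183), np.float64(0.006), np.float64(-0.014)], [np.float64(0.182), np.float64(0.006), np.float64(-0.023)]]
```

Emit:
{"method": "play_rows", "body": {
  "twist": [
    [0, 0, 0],
    [0, 0, 0],
    [0, 0, 0],
    [0, 0, 0],
    [0, 0, 0],
    [0, 0, 0],
    [0, 0, 0],
    [0, 0, 0],
    [0, 0, 0],
    [0, 0, 0],
    [0, 0, 0],
    [0, 0, 0]
  ],
  "travel": [
    [0.02, 0, 0.183],
    [0.013, 0, 0.183],
    [0.022, 0.001, 0.182],
    [0.031, 0.001, 0.181],
    [0.039, 0.001, 0.179],
    [0.048, 0.002, 0.177],
    [0.056, 0.002, 0.175],
    [0.064, 0.002, 0.172],
    [0.072, 0.002, 0.169],
    [0.08, 0.003, 0.165],
    [0.088, 0.003, 0.161],
    [0.096, 0.003, 0.156]
  ],
  "grip": [1, 1, 1, 1, 1, 1, 1, 1, 1, 1, 1, 1],
  "force": 20
}}

```text
time_s: 5.15
ee_pos: [0.486, 0.2876, 0.1383]
eef_rot: [-1.567, 0.0, -1.537]
force: [18.1, 3.2, -14.2]
grip_width: 0.0093
```

Emit:
{"method": "play_rows", "body": {
  "twist": [
    [0, 0, 0],
    [0, 0, 0],
    [0, 0, 0],
    [0, 0, 0],
    [0, 0, 0],
    [0, 0, 0],
    [0, 0, 0],
    [0, 0, 0],
    [0, 0, 0],
    [0, 0, 0],
    [0, 0, 0],
    [0, 0, 0]
  ],
  "travel": [
    [0.14, 0.003, 0.13],
    [0.14, 0.004, 0.127],
    [0.117, 0.004, 0.141],
    [0.124, 0.004, 0.135],
    [0.13, 0.004, 0.129],
    [0.136, 0.004, 0.123],
    [0.142, 0.005, 0.116],
    [0.147, 0.005, 0.109],
    [0.152, 0.005, 0.102],
    [0.157, 0.005, 0.095],
    [0.161, 0.005, 0.087],
    [0.165, 0.005, 0.079]
  ],
  "grip": [1, 1, 1, 1, 1, 1, 1, 1, 1, 1, 1, 1]
}}

```text
time_s: 6.35
ee_pos: [0.57, 0.2903, 0.2076]
eef_rot: [-1.571, -0.0, -1.537]
force: [-4.2, -1.8, 1.8]
grip_width: 0.009
```

Emit:
{"method": "play_rows", "body": {
  "twist": [
    [0, 0, 0],
    [0, 0, 0],
    [0, 0, 0],
    [0, 0, 0],
    [0, 0, 0],
    [0, 0, 0],
    [0, 0, 0],
    [0, 0, 0],
    [0, 0, 0],
    [0, 0, 0],
    [0, 0, 0],
    [0, 0, 0]
  ],
  "travel": [
    [0.169, 0.006, 0.071],
    [0.172, 0.006, 0.063],
    [0.175, 0.006, 0.055],
    [0.177, 0.006, 0.047],
    [0.179, 0.006, 0.038],
    [0.181, 0.006, 0.029],
    [0.182, 0.006, 0.021],
    [0.183, 0.006, 0.012],
    [0.183, 0.006, 0.003],
    [0.183, 0.006, -0.005],
    [0.183, 0.006, -0.014],
    [0.182, 0.006, -0.023]
  ],
  "grip": [1, 1, 1, 1, 1, 1, 1, 1, 1, 1, 1, 1]
}}

```text
time_s: 7.55
ee_pos: [0.6777, 0.2937, 0.2219]
eef_rot: [-1.571, -0.0, -1.537]
force: [-1.6, -2.3, 2.4]
grip_width: 0.0091
```

Emit:
{"method": "play_rows", "body": {
  "twist": [
    [0, 0, 0],
    [0, 0, 0],
    [0, 0, 0],
    [0, 0, 0],
    [0, 0, 0],
    [0, 0, 0],
    [0, 0, 0],
    [0, 0, -0.066],
    [0, 0, -0.066],
    [0, 0, -0.066],
    [0, 0, 0],
    [0, 0, 0]
  ],
  "travel": [
    [0, 0, 0],
    [0, 0, 0],
    [0, 0, 0],
    [0, 0, 0.4],
    [0, 0, 0.4],
    [-0.3, 0, 0.3],
    [-0.8, -0.2, 0],
    [-0.8, -0.4, 0],
    [-0.8, -0.5, 0],
    [-0.8, -0.5, 0],
    [-0.8, -0.4, 0],
    [-0.8, -0.3, -0.5]
  ],
  "grip": [-0.1, -0.1, -0.1, -0.1, -0.1, -0.1, -0.6, -0.6, -0.6, -0.6, -0.6, -0.6]
}}

```text
time_s: 8.75
ee_pos: [0.4217, 0.1784, 0.2543]
eef_rot: [-1.566, 0.003, -1.848]
force: [1.9, 1.2, -0.6]
grip_width: 0.0754
```

```bash
python3 - <<'E'
from h import *
p=cam("scene","s2"); p=cam("wrist","w2")
print(ctrl.get_obs()["ee_pos"])
E
```

```text
[0.41671984 0.17710209 0.24840586]
```

View pics/s2.png

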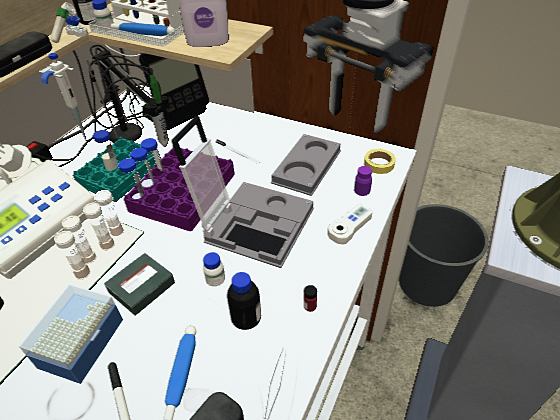

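View pics/w2.png

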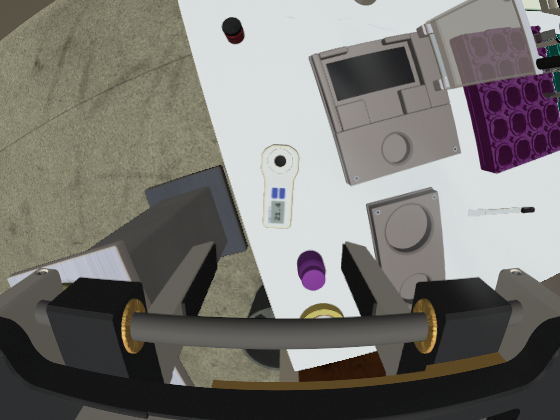

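```bash
python3 - <<'E'
from h import *
p=cam("wrist")
d=ctrl.trace("refractometer",p)[0]["pixels"]
for z in(.014,.024):
    W=np.array([back(p,(u,v),z,True)[:2] for v,u in np.argwhere(d)]).astype(np.float32)
    print(z,cv2.minAreaRect(W*1000),d.sum())
print(back(p,(396,148),.022,True), back(p,(372,73),.006,True))
print(ctrl.get_obs()["ee_pos"])
E
```

```text
0.014 ((410.25543212890625, 178.17327880859375), (107.15531921386719, 47.356998443603516), 68.84105682373047) 2543
0.024 ((410.956787109375, 179.9058074951172), (104.5060043334961, 46.1861572265625), 68.84100341796875) 2543
[0.57329611 0.18924957 0.022     ] [0.57191797 0.28961406 0.006     ]
[0.42240765 0.17904755 0.25286562]
```

Emit:
{"method": "play_rows", "body": {
  "twist": [
    [0, 0, 0],
    [0, 0, 0]
  ],
  "travel": [
    [0, 0, -0.5],
    [0, 0, 0]
  ],
  "grip": [-0.6, -0.6]
}}

```text
time_s: 9.15
ee_pos: [0.4231, 0.1793, 0.226]
eef_rot: [-1.572, -0.001, -1.848]
force: [-0.2, 0.2, 0.2]
grip_width: 0.0754
```

```bash
python3 - <<'E'
from h import *
p=cam("wrist","w3")
print(ctrl.get_obs()["ee_pos"])
d=ctrl.trace("refractometer",p)[0]["pixels"]
for z in(.014,.024):
    W=np.array([back(p,(u,v),z,True)[:2] for v,u in np.argwhere(d)]).astype(np.float32)
    print(z,cv2.minAreaRect(W*1000),d.sum())
for n,z in (("instrument_tray",.02),("bottle_carrier",.02)):
    for d in ctrl.trace(n,p)[:1]: print(n,d["point"])
o=ctrl.get_obs();print(o["ee_pos"],o["eef_rot"])
E
```

```text
[0.42348076 0.17939419 0.22732141]
0.014 ((411.2001647949219, 177.74429321289062), (107.7059555053711, 47.0299186706543), 70.8542709350586) 2892
0.024 ((412.0616149902344, 179.63754272460938), (104.88916778564453, 45.79996871948242), 70.85432434082031) 2892
instrument_tray [416.3, 77.5]
bottle_carrier [409.0, 239.5]
[0.42361569 0.17941565 0.22832492] [-1.56947373e+00  9.48059804e-04 -1.84788009e+00]
```

View pics/w3.png

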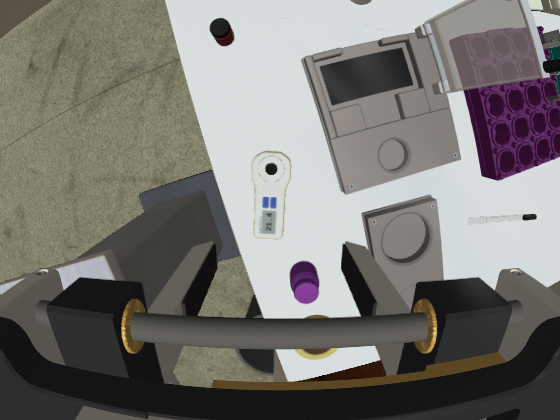

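```bash
python3 - <<'E'
from h import *
p=cam("wrist")
B=lambda u,v,z:back(p,(u,v),z,True)[:2].round(4)
print("well",B(393,153,.022),"head",B(271,169,.026),"end",B(268,238,.02),"lgwell",B(405,237,.024))
a,b=B(271,169,.026),B(268,238,.02);print(np.degrees(np.arctan2(*(a-b)[::-1])))
for q in((319,80),(406,49),(416,87),(331,105)): print(B(*q,.022))
E
```

```text
well [0.5704 0.1899] head [0.4238 0.2098] end [0.3961 0.1286] lgwell [0.5648 0.0814]
71.16379720965259
[0.5053 0.2947]
[0.6217 0.3105]
[0.6208 0.2619]
[0.5108 0.2629]
```

Emit:
{"method": "play_rows", "body": {
  "twist": [
    [0, 0, -0.018],
    [0, 0, 0],
    [0, 0, 0],
    [0, 0, 0],
    [0, 0, 0],
    [0, 0, 0],
    [0, 0, 0]
  ],
  "travel": [
    [-0.14, -0.07, -0.6],
    [-0.14, -0.07, -0.8],
    [0, 0, -0.8],
    [0, 0, -0.8],
    [0, 0, -0.7],
    [0, 0, -0.4],
    [0, 0, 0]
  ],
  "grip": [-0.6, -0.6, -0.6, -0.6, -0.6, -0.6, -0.6]
}}

```text
time_s: 10.1
ee_pos: [0.408, 0.1718, 0.0205]
eef_rot: [-1.574, -0.002, -1.876]
force: [-0.8, -0.3, -0.4]
grip_width: 0.0755
```

```bash
python3 - <<'E'
from h import *
p=cam("wrist","w4");p=cam("scene");crop(p,"s4",290,130,440,280,4)
print(ctrl.get_obs()["ee_pos"])
E
```

```text
[0.40945745 0.17230942 0.02305285]
```

View pics/w4.png

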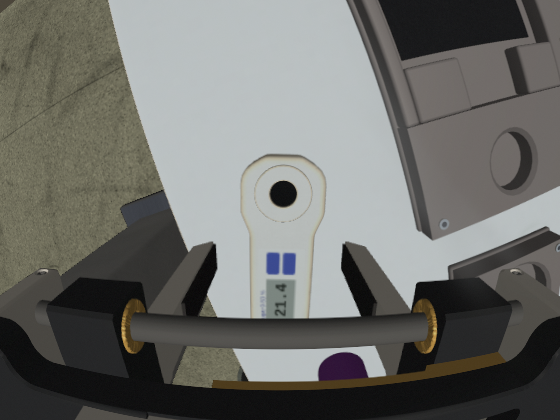

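View pics/s4.png

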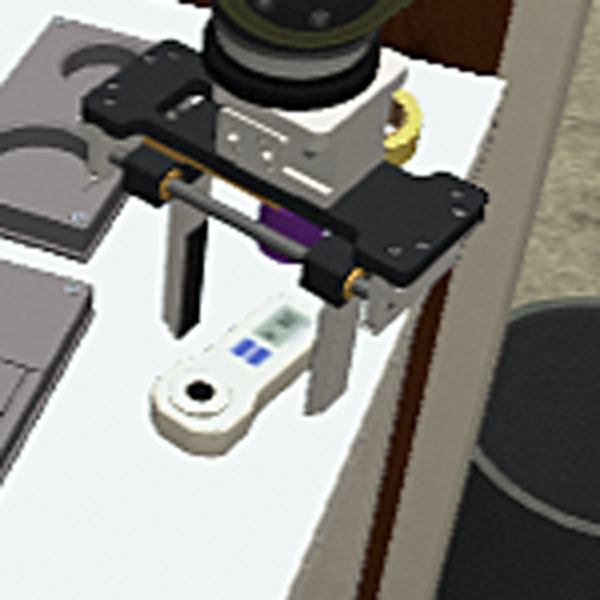

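Emit:
{"method": "play_rows", "body": {
  "twist": [
    [0, 0, 0],
    [0, 0, 0],
    [0, 0, 0],
    [0, 0, 0],
    [0, 0, 0],
    [0, 0, 0],
    [0, 0, 0],
    [0, 0, 0]
  ],
  "travel": [
    [0, 0, -0.2],
    [0, 0, 0],
    [0, 0, 0],
    [0, 0, 0],
    [0, 0, 0],
    [0, 0, 0],
    [0, 0, 0],
    [0, 0, 0]
  ],
  "grip": [-0.6, -0.6, 1, 1, 1, 1, 1, 1],
  "force": 25
}}

```text
time_s: 11.0
ee_pos: [0.4088, 0.1721, 0.0123]
eef_rot: [-1.571, 0.0, -1.876]
force: [-0.8, 1.2, 3.4]
grip_width: 0.0415
```

```bash
python3 - <<'E'
from h import *
p=cam("wrist","w5")
print(ctrl.get_obs()["ee_pos"])
E
```

```text
[0.40880845 0.17209754 0.01225923]
```

View pics/w5.png

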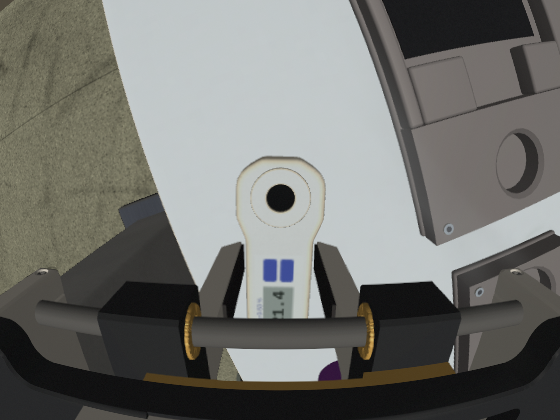

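Emit:
{"method": "play_rows", "body": {
  "twist": [
    [0, 0, 0],
    [0, 0, 0],
    [0, 0, 0],
    [0, 0, 0]
  ],
  "travel": [
    [0, 0, 0],
    [0, 0, 0],
    [0, 0, 0.3],
    [0, 0, 0.6]
  ],
  "grip": [1, 1, 1, 1]
}}

```text
time_s: 11.45
ee_pos: [0.4075, 0.1716, 0.056]
eef_rot: [-1.574, -0.003, -1.876]
force: [0.5, 0.1, -1.2]
grip_width: 0.0419
```

```bash
python3 - <<'E'
from h import *
p=cam("wrist","w6")
p=cam("scene");crop(p,"s6",290,130,440,280,4)
E
```

```text
(no output)
```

View pics/s6.png

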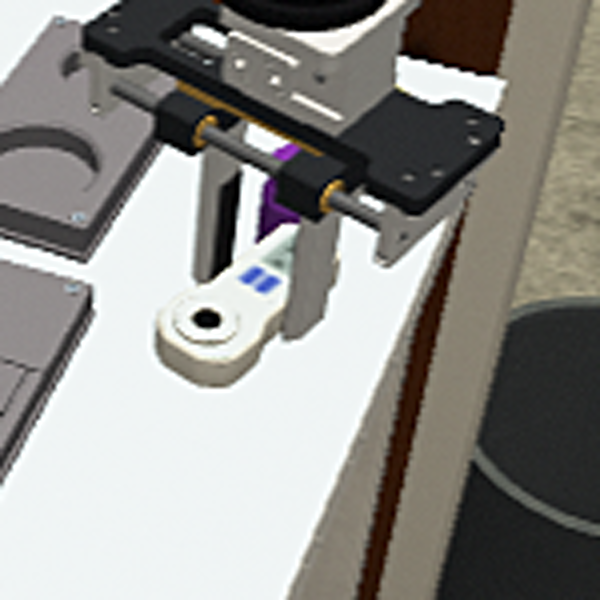

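View pics/w6.png

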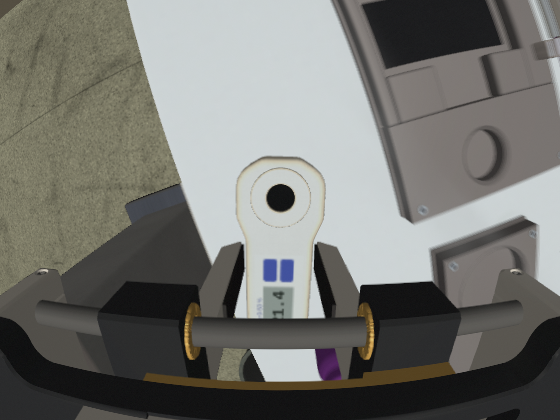

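```bash
python3 - <<'E'
from h import *
p=cam("wrist");o=ctrl.get_obs();e=o["ee_pos"];print(e,o["grip_width"])
z=e[2]-.012+.026
h=back(p,(281,197),z,True);print(h,(h-e)[:2],np.hypot(*(h-e)[:2]),np.degrees(np.arctan2(*(h-e)[1::-1])))
E
```

```text
[0.40941017 0.1722513  0.0580371 ] 0.04154406501228559
[0.42389188 0.21090745 0.0720371 ] [0.01448172 0.03865615] 0.04127975767839293 69.46259458230655
```

Emit:
{"method": "play_rows", "body": {
  "twist": [
    [0, 0, -0.0872],
    [0, 0, -0.0872],
    [0, 0, -0.0872],
    [0, 0, -0.0872],
    [0, 0, -0.0872],
    [0, 0, -0.0872],
    [0, 0, -0.0872],
    [0, 0, -0.0872],
    [0, 0, -0.0872],
    [0, 0, 0]
  ],
  "travel": [
    [0, 0, 0.5],
    [0.1, 0.1, 0.6],
    [0.4, 0.3, 0.5],
    [0.4, 0.35, 0.24],
    [0.4, 0.35, 0],
    [0.4, 0.35, 0],
    [0.4, 0.35, 0],
    [0.4, 0.3, 0],
    [0.4, 0.24, 0],
    [0.06, 0, 0]
  ],
  "grip": [1, 1, 1, 1, 1, 1, 1, 1, 1, 1]
}}

```text
time_s: 12.6
ee_pos: [0.5575, 0.2898, 0.1468]
eef_rot: [-1.57, -0.002, -3.113]
force: [0.9, -0.8, -1.3]
grip_width: 0.0417
```

```bash
python3 - <<'E'
from h import *
p=cam("wrist","w7")
o=ctrl.get_obs();print(o["ee_pos"],o["eef_rot"],o["grip_width"])
p=cam("scene");crop(p,"s7",170,100,370,280,4)
p=cam("top");crop(p,"t7",190,120,350,270,4)
E
```

```text
[0.55703563 0.28906853 0.14692547] [-1.56974943e+00 -2.19706822e-03 -3.10772240e+00] 0.04194387336248108
```

View pics/s7.png

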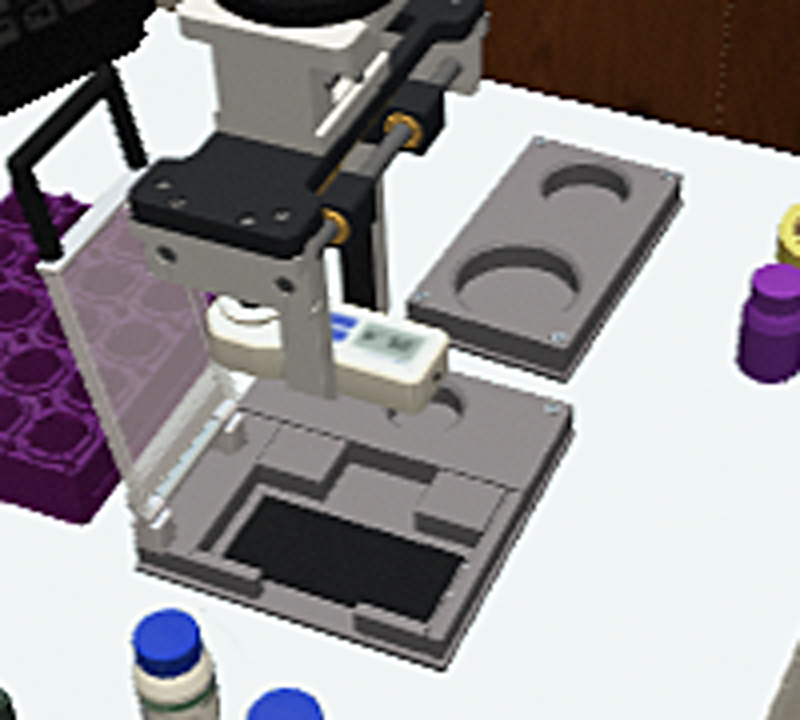

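View pics/w7.png

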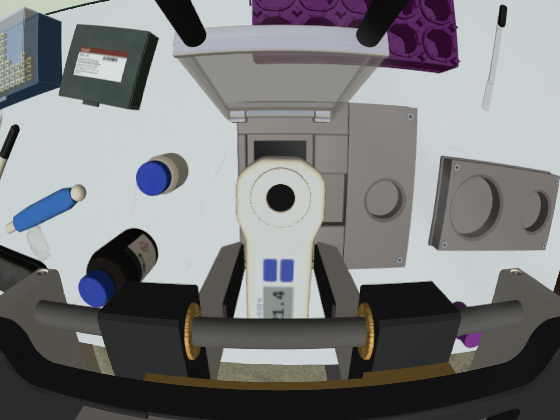

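View pics/t7.png

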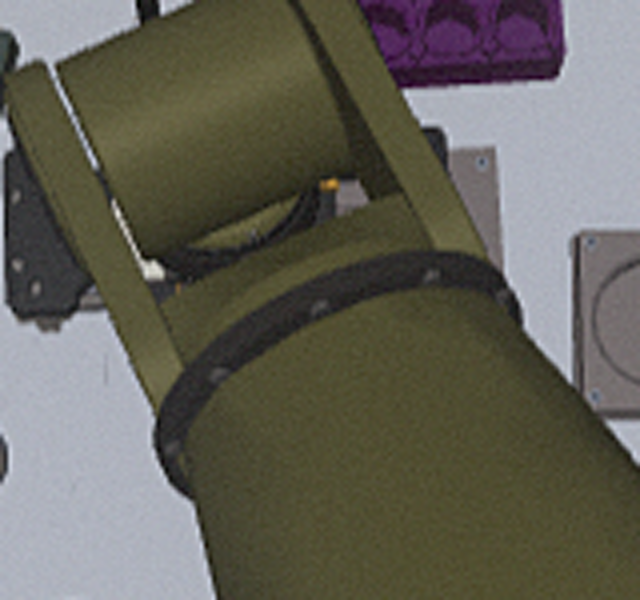

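```bash
python3 - <<'E'
from h import *
p=cam("scene")
P=[back(p,(170+x/4-.4,100+y/4-.4),.006)[:2] for x,y in((267,500),(465,558),(430,617),(225,553))]
print(np.round(P,4),np.mean(P,0))
p=cam("wrist");print(back(p,(384,200),.022,True),back(p,(475,207),.024,True))
o=ctrl.get_obs();e=o["ee_pos"];h=back(p,(281,198),e[2]+.014,True);print(e,h-e)
E
```

```text
[[0.6175 0.2664]
 [0.5102 0.2613]
 [0.5096 0.302 ]
 [0.6187 0.3064]] [0.56397292 0.28401758]
[0.56903659 0.18737285 0.022     ] [0.56672524 0.08021568 0.024     ]
[0.55616214 0.28861399 0.14872097] [0.04095034 0.00052414 0.014     ]
```

Emit:
{"method": "play_rows", "body": {
  "twist": [
    [0, 0, 0],
    [0, 0, 0],
    [0, 0, 0],
    [0, 0, 0],
    [0, 0, 0],
    [0, 0, 0],
    [0, 0, 0],
    [0, 0, 0]
  ],
  "travel": [
    [0.01, 0, -0.5],
    [0, 0, -0.5],
    [0, 0, -0.5],
    [0, 0, -0.5],
    [0, 0, -0.2],
    [0, 0, -0.2],
    [0, 0, -0.1],
    [0, 0, 0]
  ],
  "grip": [1, 1, 1, 1, 1, 1, 1, 1]
}}

```text
time_s: 13.65
ee_pos: [0.5573, 0.2891, 0.0242]
eef_rot: [-1.571, 0.0, -3.109]
force: [0.3, 0.2, -0.7]
grip_width: 0.0416
```

```bash
python3 - <<'E'
from h import *
p=cam("wrist","w8")
o=ctrl.get_obs();print(o["ee_pos"],o["force"])
p=cam("scene");crop(p,"s8",170,130,340,280,4)
E
```

```text
[0.55748775 0.2891497  0.02472854] [ 0.79062709  0.35054283 -0.2548274 ]
```

View pics/s8.png

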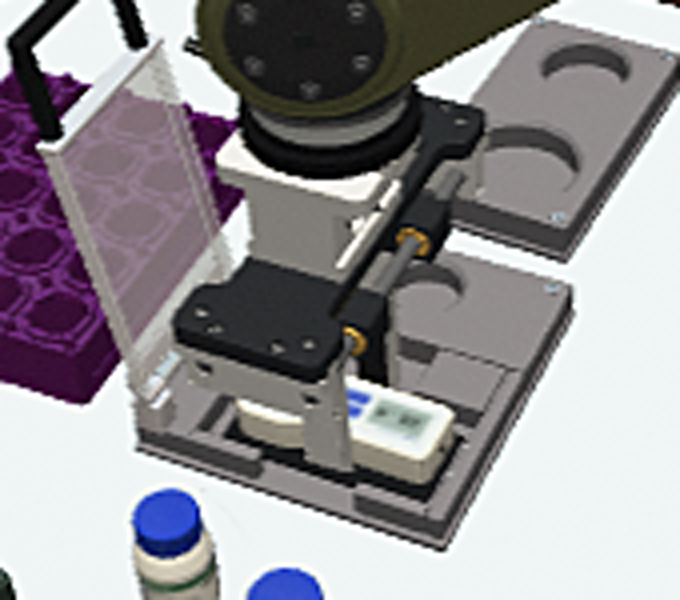

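View pics/w8.png

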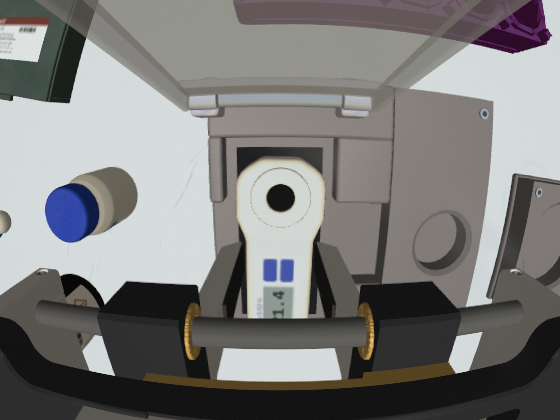

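Emit:
{"method": "play_rows", "body": {
  "twist": [
    [0, 0, 0],
    [0, 0, 0],
    [0, 0, 0],
    [0, 0, 0],
    [0, 0, 0],
    [0, 0, 0],
    [0, 0, 0]
  ],
  "travel": [
    [0, 0, -0.06],
    [0, 0, -0.05],
    [0, 0, 0],
    [0, 0, 0],
    [0, 0, 0],
    [0, 0, 0],
    [0, 0, 0]
  ],
  "grip": [1, 1, 1, -0.4, -0.4, -0.4, -0.4]
}}

```text
time_s: 14.45
ee_pos: [0.5573, 0.2891, 0.0187]
eef_rot: [-1.571, 0.0, -3.109]
force: [-0.0, -1.0, 0.6]
grip_width: 0.0655
```

Emit:
{"method": "play_rows", "body": {
  "twist": [
    [0, 0, 0],
    [0, 0, 0],
    [0, 0, 0],
    [0, 0, 0],
    [0, 0, 0],
    [0, 0, 0]
  ],
  "travel": [
    [0, 0, 0.3],
    [0, 0, 0.8],
    [0, 0, 0.8],
    [0, 0, 0.8],
    [-0.4, 0, 0.8],
    [-0.8, 0, 0.8]
  ],
  "grip": [-0.4, -0.4, -0.4, -0.4, -0.4, -0.4]
}}

```text
time_s: 15.05
ee_pos: [0.502, 0.2887, 0.2319]
eef_rot: [-1.572, 0.002, -3.11]
force: [0.2, 0.5, 0.4]
grip_width: 0.0658
```

```bash
python3 - <<'E'
from h import *
p=cam("wrist","w9")
o=ctrl.get_obs();print(o["ee_pos"],o["eef_rot"],o["force"])
p=cam("scene");crop(p,"s9",170,100,340,280,4)
E
```

```text
[0.49896368 0.2899838  0.23839995] [-1.57503283  0.00799662 -3.10824989] [-3.17490954 -0.80939129  6.18345845]
```

View pics/s9.png

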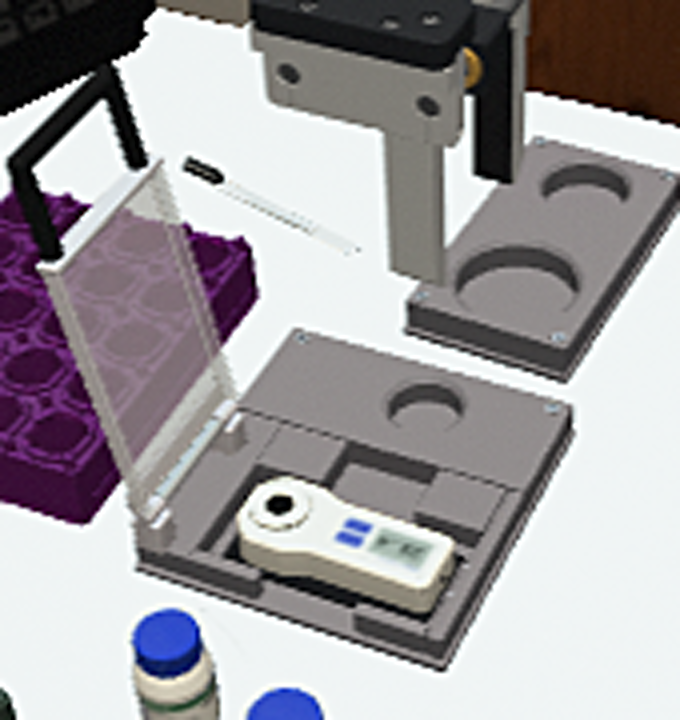

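View pics/w9.png

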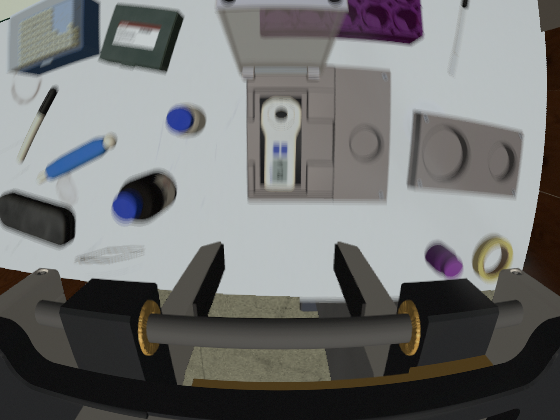

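Emit:
{"method": "play_rows", "body": {
  "twist": [
    [0, 0, 0.0909],
    [0, 0, 0.0909],
    [0, 0, 0.0909],
    [0, 0, 0.0909],
    [0, 0, 0.0909],
    [0, 0, 0.0909],
    [0, 0, 0.0909],
    [0, 0, 0.0909],
    [0, 0, 0.0909],
    [0, 0, 0.0909],
    [0, 0, 0.0909],
    [0, 0, 0]
  ],
  "travel": [
    [0, 0, 0.5],
    [0, 0, 0.3],
    [0, 0, 0],
    [0, 0, 0],
    [0.4, 0, 0],
    [0.5, 0, 0],
    [0.5, 0, 0],
    [0.5, 0, 0],
    [0.5, 0, 0],
    [0.5, 0, 0],
    [0.5, 0, 0],
    [0.1, 0, 0]
  ],
  "grip": [-0.4, -0.4, -0.4, -0.4, -0.4, -0.4, -0.4, -0.4, -0.4, -0.4, -0.4, -0.4]
}}

```text
time_s: 16.35
ee_pos: [0.6783, 0.2883, 0.2678]
eef_rot: [-1.572, -0.001, -1.536]
force: [0.1, -1.4, -0.4]
grip_width: 0.0657
```

```bash
python3 - <<'E'
from h import *
p=cam("wrist","w10")
o=ctrl.get_obs();print(o["ee_pos"],o["eef_rot"],o["force"])
E
```

```text
[0.67791107 0.28848618 0.26788695] [-1.57200904e+00 -4.72985772e-04 -1.54149712e+00] [ 0.09069703 -0.22755728 -0.53406835]
```

View pics/w10.png

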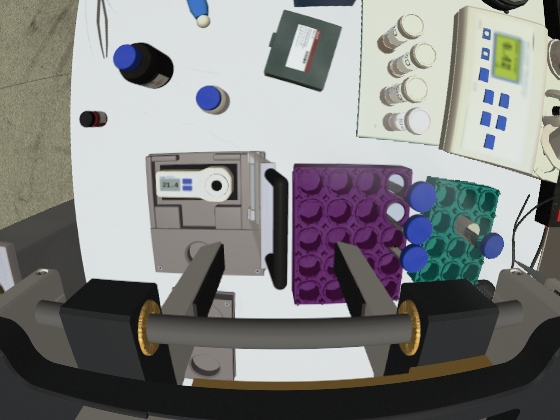

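Emit:
{"method": "play_rows", "body": {
  "twist": [
    [0, 0, 0],
    [0, 0, 0],
    [0, 0, 0],
    [0, 0, 0],
    [0, 0, 0],
    [0, 0, 0],
    [0, 0, 0],
    [0, 0, 0],
    [0, 0, 0],
    [0, 0, 0]
  ],
  "travel": [
    [0, 0.05, -0.5],
    [0, 0.05, -0.42],
    [0, 0, 0],
    [0, 0, 0],
    [0, 0, 0],
    [0, 0, 0],
    [0, 0, 0],
    [0, 0, 0],
    [0, 0, 0],
    [0, 0, 0]
  ],
  "grip": [-0.4, -0.4, -0.4, 1, 1, 1, 1, 1, 1, 1],
  "force": 20
}}

```text
time_s: 17.4
ee_pos: [0.6769, 0.294, 0.223]
eef_rot: [-1.571, -0.0, -1.538]
force: [1.7, -0.6, 0.3]
grip_width: 0.0131
```

Emit:
{"method": "play_rows", "body": {
  "twist": [
    [0, 0, 0],
    [0, 0, 0],
    [0, 0, 0],
    [0, 0, 0],
    [0, 0, 0],
    [0, 0, 0],
    [0, 0, 0],
    [0, 0, 0],
    [0, 0, 0],
    [0, 0, 0],
    [0, 0, 0],
    [0, 0, 0]
  ],
  "travel": [
    [-0.182, -0.006, 0.023],
    [-0.183, -0.006, 0.014],
    [-0.183, -0.006, 0.005],
    [-0.183, -0.006, -0.003],
    [-0.183, -0.006, -0.012],
    [-0.182, -0.006, -0.021],
    [-0.181, -0.006, -0.029],
    [-0.179, -0.006, -0.038],
    [-0.177, -0.006, -0.047],
    [-0.175, -0.006, -0.055],
    [-0.172, -0.006, -0.063],
    [-0.169, -0.006, -0.071]
  ],
  "grip": [1, 1, 1, 1, 1, 1, 1, 1, 1, 1, 1, 1]
}}

```text
time_s: 18.6
ee_pos: [0.5694, 0.2907, 0.2085]
eef_rot: [-1.569, 0.001, -1.538]
force: [0.5, 3.2, 2.1]
grip_width: 0.009
```

Emit:
{"method": "play_rows", "body": {
  "twist": [
    [0, 0, 0],
    [0, 0, 0],
    [0, 0, 0],
    [0, 0, 0],
    [0, 0, 0],
    [0, 0, 0],
    [0, 0, 0],
    [0, 0, 0],
    [0, 0, 0],
    [0, 0, 0],
    [0, 0, 0],
    [0, 0, 0]
  ],
  "travel": [
    [-0.165, -0.005, -0.079],
    [-0.161, -0.005, -0.087],
    [-0.157, -0.005, -0.095],
    [-0.152, -0.005, -0.102],
    [-0.147, -0.005, -0.109],
    [-0.142, -0.005, -0.116],
    [-0.136, -0.004, -0.123],
    [-0.13, -0.004, -0.129],
    [-0.124, -0.004, -0.135],
    [-0.117, -0.004, -0.141],
    [-0.11, -0.004, -0.147],
    [-0.103, -0.003, -0.152]
  ],
  "grip": [1, 1, 1, 1, 1, 1, 1, 1, 1, 1, 1, 1]
}}

```text
time_s: 19.8
ee_pos: [0.4866, 0.288, 0.1368]
eef_rot: [-1.571, 0.0, -1.538]
force: [0.2, 5.8, 1.7]
grip_width: 0.0091
```

Emit:
{"method": "play_rows", "body": {
  "twist": [
    [0, 0, 0],
    [0, 0, 0],
    [0, 0, 0],
    [0, 0, 0],
    [0, 0, 0],
    [0, 0, 0],
    [0, 0, 0],
    [0, 0, 0],
    [0, 0, 0],
    [0, 0, 0],
    [0, 0, 0],
    [0, 0, 0]
  ],
  "travel": [
    [-0.096, -0.003, -0.156],
    [-0.088, -0.003, -0.161],
    [-0.08, -0.003, -0.165],
    [-0.072, -0.002, -0.169],
    [-0.064, -0.002, -0.172],
    [-0.056, -0.002, -0.175],
    [-0.048, -0.002, -0.177],
    [-0.039, -0.001, -0.179],
    [-0.031, -0.001, -0.181],
    [-0.022, 0, -0.182],
    [-0.013, 0, -0.183],
    [-0.004, 0, -0.19]
  ],
  "grip": [1, 1, 1, 1, 1, 1, 1, 1, 1, 1, 1, 1]
}}

```text
time_s: 21.0
ee_pos: [0.4543, 0.2869, 0.0315]
eef_rot: [-1.575, -0.001, -1.538]
force: [-10.2, 8.6, 1.5]
grip_width: 0.0091
```

Emit:
{"method": "play_rows", "body": {
  "twist": [
    [0, 0, 0],
    [0, 0, 0]
  ],
  "travel": [
    [0, 0, -0.05],
    [0, 0, 0]
  ],
  "grip": [1, 1]
}}

```text
time_s: 21.2
ee_pos: [0.4542, 0.2869, 0.0288]
eef_rot: [-1.576, -0.001, -1.538]
force: [-11.7, 8.9, -1.1]
grip_width: 0.0089
```

```bash
python3 - <<'E'
from h import *
p=cam("scene");crop(p,"s11",190,120,410,280,3)
E
```

```text
(no output)
```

View pics/s11.png

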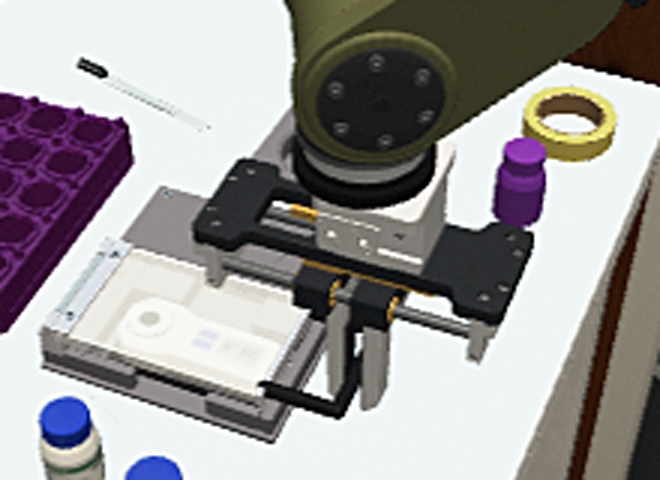

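Emit:
{"method": "play_rows", "body": {
  "twist": [
    [0, 0, 0],
    [0, 0, 0],
    [0, 0, 0],
    [0, 0, 0],
    [0, 0, 0],
    [0, 0, 0],
    [0, 0, 0],
    [0, 0, 0]
  ],
  "travel": [
    [0, 0, 0],
    [0, 0, 0],
    [0, 0, 0],
    [0, 0, 0.3],
    [0, 0, 0.6],
    [0, 0, 0.6],
    [0, 0, 0.6],
    [0, 0, 0.6]
  ],
  "grip": [-0.2, -0.2, -0.2, -0.2, -0.2, -0.2, -0.2, -0.2]
}}

```text
time_s: 22.05
ee_pos: [0.4565, 0.2865, 0.1666]
eef_rot: [-1.571, -0.0, -1.539]
force: [-0.0, 0.6, 0.4]
grip_width: 0.0563
```

```bash
python3 - <<'E'
from h import *
p=cam("scene");crop(p,"s12",190,120,410,280,3)
a=p["img"];b=cv2.imread("pics/scene0.png")[:,:,::-1]
im=np.vstack([cv2.resize(x[195:270,200:330,::-1],None,fx=4,fy=4,interpolation=cv2.INTER_CUBIC) for x in(a,b)]);cv2.imwrite("pics/cmp.png",im)
print(ctrl.get_obs()["ee_pos"])
E
```

```text
[0.4581145  0.28735808 0.17160486]
```

View pics/cmp.png

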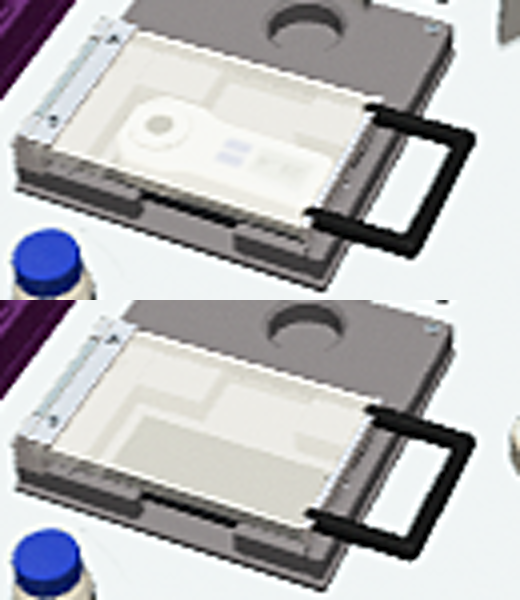

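Emit:
{"method": "play_rows", "body": {
  "twist": [
    [0, 0, 0],
    [0, 0, 0],
    [0, 0, 0],
    [0, 0, 0],
    [0, 0, 0],
    [0, 0, 0],
    [0, 0, 0],
    [0, 0, 0]
  ],
  "travel": [
    [-0.07, 0, -0.4],
    [0, 0, -0.6],
    [0, 0, -0.6],
    [0, 0, -0.4],
    [0, 0, -0.08],
    [0, 0, -0.06],
    [0, 0, 0],
    [0, 0, 0]
  ],
  "grip": [1, 1, 1, 1, 1, 1, 1, 1]
}}

```text
time_s: 22.9
ee_pos: [0.4536, 0.2871, 0.0594]
eef_rot: [-1.569, 0.001, -1.538]
force: [-0.4, -0.2, -0.4]
grip_width: 0.0002
```

Emit:
{"method": "play_rows", "body": {
  "twist": [
    [0, 0, 0],
    [0, 0, 0],
    [0, 0, 0],
    [0, 0, 0]
  ],
  "travel": [
    [0, 0, -0.05],
    [0, 0, -0.04],
    [0, 0, -0.02],
    [0, 0, 0]
  ],
  "grip": [1, 1, 1, 1]
}}

```text
time_s: 23.3
ee_pos: [0.4539, 0.2874, 0.0561]
eef_rot: [-1.568, 0.001, -1.538]
force: [-11.3, -5.4, 33.9]
grip_width: 0.0005
```

Emit:
{"method": "play_rows", "body": {
  "twist": [
    [0, 0, 0],
    [0, 0, 0],
    [0, 0, 0],
    [0, 0, 0],
    [0, 0, 0],
    [0, 0, 0]
  ],
  "travel": [
    [0, 0, 0.6],
    [0, 0, 0.7],
    [-0.25, 0.5, 0.2],
    [-0.3, 0.7, 0],
    [-0.3, 0.6, 0],
    [0, 0, 0]
  ],
  "grip": [1, 0.2, -0.3, -0.3, -0.3, -0.3]
}}

```text
time_s: 23.9
ee_pos: [0.409, 0.3796, 0.1282]
eef_rot: [-1.57, 0.001, -1.535]
force: [-0.1, -0.2, 0.1]
grip_width: 0.0371
```

```bash
python3 - <<'E'
from h import *
p=cam("wrist","w13")
o=ctrl.get_obs();print(o["ee_pos"],o["eef_rot"])
for d in ctrl.trace("sample_jar",p)[:2]: print(d["confidence"],d["point"],d["pixels"].sum(),back(p,d["point"],.024,True))
p=cam("scene")
for d in ctrl.trace("sample_jar",p)[:2]: print(d["confidence"],d["point"],d["pixels"].sum(),back(p,d["point"],.024))
E
```

```text
[0.40980736 0.37808783 0.12807535] [-1.57041639e+00  2.87352346e-04 -1.53580837e+00]
0.79 [280.9, 214.6] 848 [0.41147223 0.38036778 0.024     ]
0.87 [310.6, 296.7] 311 [0.41049269 0.37748129 0.024     ]
```

View pics/w13.png

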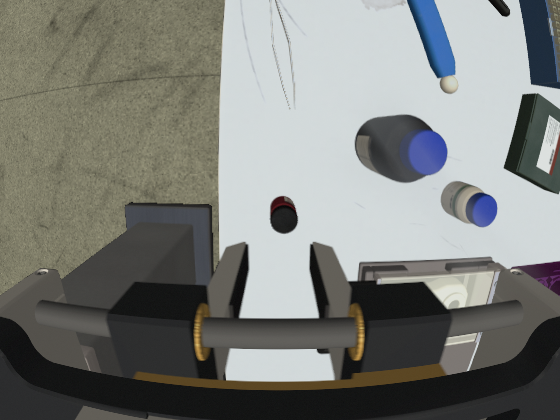

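Emit:
{"method": "play_rows", "body": {
  "twist": [
    [0, 0, 0],
    [0, 0, 0],
    [0, 0, 0],
    [0, 0, 0],
    [0, 0, 0],
    [0, 0, 0],
    [0, 0, 0],
    [0, 0, 0],
    [0, 0, 0],
    [0, 0, 0]
  ],
  "travel": [
    [0.03, 0.01, -0.5],
    [0, 0, -0.6],
    [0, 0, -0.6],
    [0, 0, -0.3],
    [0, 0, 0],
    [0, 0, 0],
    [0, 0, 0],
    [0, 0, 0],
    [0, 0, 0],
    [0, 0, 0]
  ],
  "grip": [-0.3, -0.3, -0.3, -0.3, -0.3, 1, 1, 1, 1, 1],
  "force": 12
}}

```text
time_s: 25.1
ee_pos: [0.4122, 0.3775, 0.0283]
eef_rot: [-1.57, 0.0, -1.538]
force: [0.6, 1.1, -0.2]
grip_width: 0.024
```

Emit:
{"method": "play_rows", "body": {
  "twist": [
    [0, 0, 0],
    [0, 0, 0],
    [0, 0, 0],
    [0, 0, 0],
    [0, 0, 0],
    [0, 0, 0],
    [0, 0, 0],
    [0, 0, 0],
    [0, 0, 0],
    [0, 0, 0],
    [0, 0, 0]
  ],
  "travel": [
    [0, 0, 0.2],
    [0, 0, 0.5],
    [0, 0, 0.7],
    [0.2, -0.3, 0.5],
    [0.5, -0.6, 0],
    [0.5, -0.6, 0],
    [0.5, -0.6, 0],
    [0.5, -0.6, 0],
    [0.5, -0.6, 0],
    [0.42, -0.48, 0],
    [0, 0, 0]
  ],
  "grip": [1, 1, 1, 1, 1, 1, 1, 1, 1, 1, 1]
}}

```text
time_s: 26.2
ee_pos: [0.5699, 0.1856, 0.1235]
eef_rot: [-1.57, -0.0, -1.542]
force: [-0.2, -0.1, 0.2]
grip_width: 0.0221
```

```bash
python3 - <<'E'
from h import *
p=cam("wrist","w14")
o=ctrl.get_obs();print(o["ee_pos"],o["eef_rot"],o["grip_width"])
p=cam("scene");crop(p,"s14",190,100,350,260,4)
E
```

```text
[0.56879562 0.18709114 0.12333537] [-1.57054254e+00  7.14345449e-05 -1.54082788e+00] 0.02212337094039695
```

View pics/w14.png

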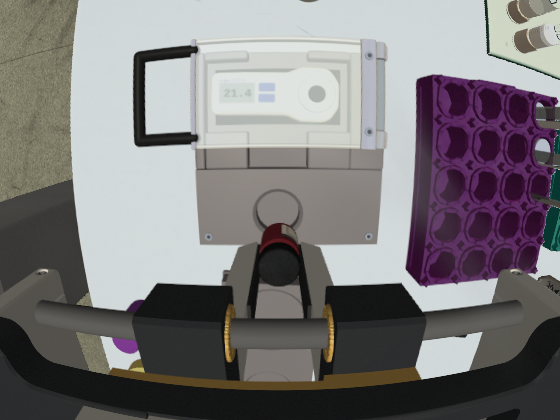

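View pics/s14.png

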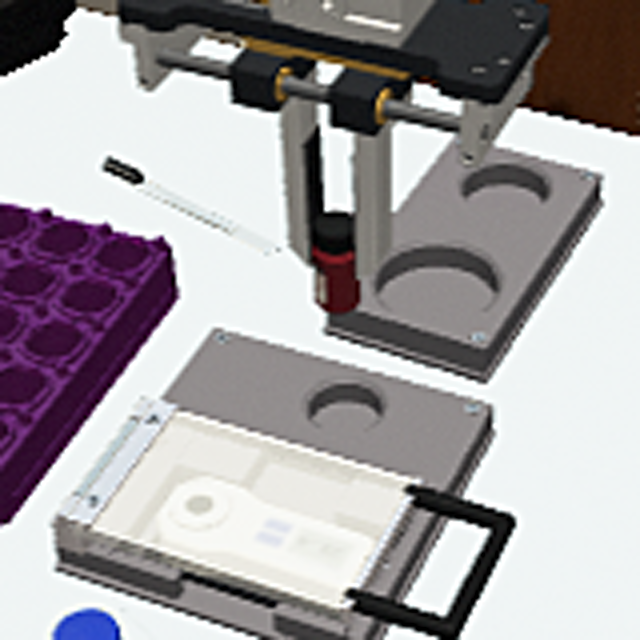

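```bash
python3 - <<'E'
from h import *
p=cam("wrist")
print(back(p,(277.5,210.5),.022,True),ctrl.get_obs()["ee_pos"])
E
```

```text
[0.56740059 0.19318674 0.022     ] [0.56771907 0.18874887 0.12323059]
```

Emit:
{"method": "play_rows", "body": {
  "twist": [
    [0, 0, 0],
    [0, 0, 0],
    [0, 0, 0],
    [0, 0, 0],
    [0, 0, 0]
  ],
  "travel": [
    [0, 0.02, -0.4],
    [0, 0, -0.5],
    [0, 0, -0.4],
    [0, 0, -0.16],
    [0, 0, 0]
  ],
  "grip": [1, 1, 1, 1, 1]
}}

```text
time_s: 26.85
ee_pos: [0.5673, 0.19, 0.0494]
eef_rot: [-1.572, -0.0, -1.537]
force: [0.4, 0.2, 0.0]
grip_width: 0.0221
```

```bash
python3 - <<'E'
from h import *
p=cam("wrist");crop(p,"w15",180,150,400,300,3)
o=ctrl.get_obs();print(o["ee_pos"],o["force"],o["grip_width"])
p=cam("scene");crop(p,"s15",190,100,350,260,4)
E
```

```text
[0.56793865 0.19000307 0.05043758] [ 0.10055876  0.47872211 -0.28252658] 0.022227192579637182
```

View pics/w15.png

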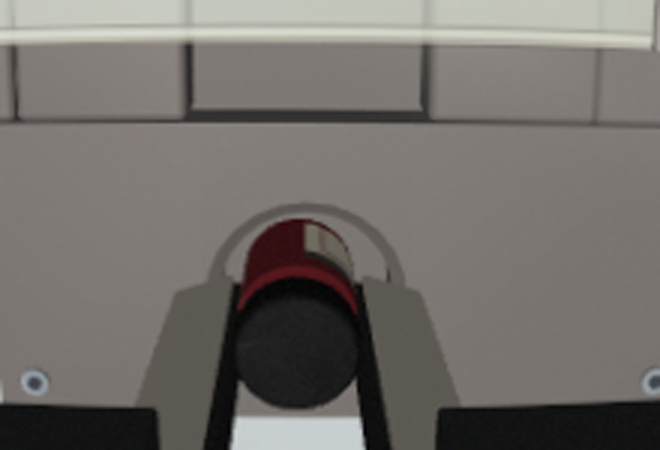

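View pics/s15.png

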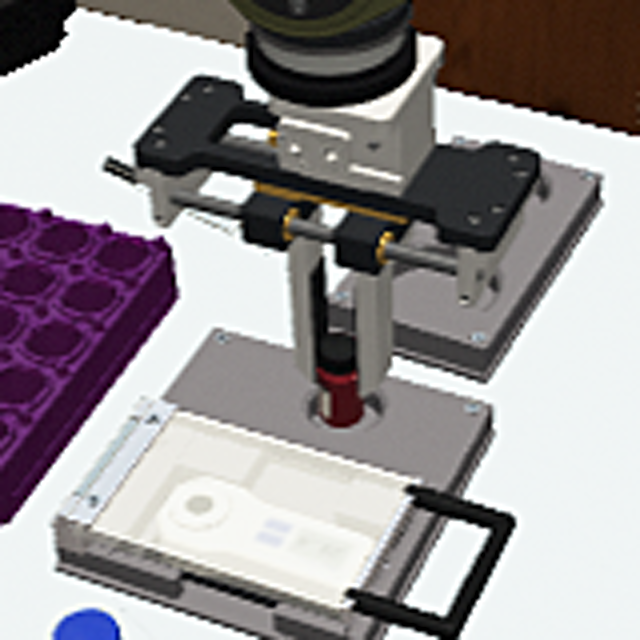

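Emit:
{"method": "play_rows", "body": {
  "twist": [
    [0, 0, 0],
    [0, 0, 0],
    [0, 0, 0],
    [0, 0, 0]
  ],
  "travel": [
    [0, 0, -0.15],
    [0, 0, -0.1],
    [0, 0, -0.06],
    [0, 0, 0]
  ],
  "grip": [1, 1, 1, 1]
}}

```text
time_s: 27.35
ee_pos: [0.5684, 0.1894, 0.0346]
eef_rot: [-1.57, 0.0, -1.538]
force: [0.5, 0.1, 0.7]
grip_width: 0.0222
```

Emit:
{"method": "play_rows", "body": {
  "twist": [
    [0, 0, 0],
    [0, 0, 0],
    [0, 0, 0],
    [0, 0, 0],
    [0, 0, 0],
    [0, 0, 0],
    [0, 0, 0]
  ],
  "travel": [
    [0, 0, -0.01],
    [0, 0, 0],
    [0, 0, 0],
    [0, 0, 0.4],
    [0, 0, 0.6],
    [0, 0, 0.8],
    [0, 0, 0.8]
  ],
  "grip": [0.1, 0.1, 0.1, 0.1, 0.1, 0.1, -0.3]
}}

```text
time_s: 28.05
ee_pos: [0.5677, 0.1893, 0.1651]
eef_rot: [-1.572, -0.0, -1.538]
force: [0.6, -0.6, 0.2]
grip_width: 0.0471
```

```bash
python3 - <<'E'
from h import *
p=cam("wrist","w16")
o=ctrl.get_obs();print(o["ee_pos"],o["eef_rot"])
p=cam("scene","s16")
for d in ctrl.trace("reagent_bottle",p)[:2]: print(d["confidence"],d["point"])
E
```

```text
[0.57003385 0.18992976 0.17253821] [-1.56219406  0.00200726 -1.53823853]
0.91 [241.9, 302.4]
```

View pics/s16.png

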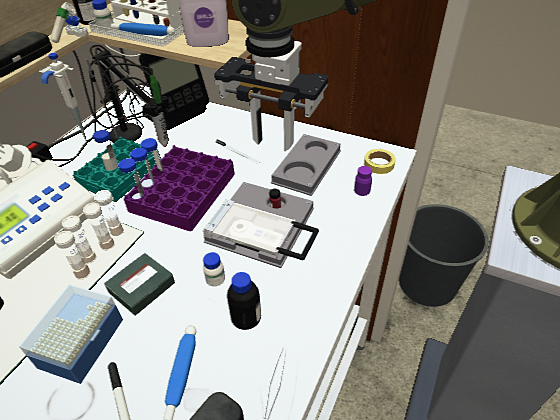

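Emit:
{"method": "play_rows", "body": {
  "twist": [
    [0, 0, 0],
    [0, 0, 0],
    [0, 0, 0],
    [0, 0, 0],
    [0, 0, 0],
    [0, 0, 0],
    [0, 0, 0],
    [0, 0, 0],
    [0, 0, 0],
    [0, 0, 0]
  ],
  "travel": [
    [0, 0, 0.6],
    [-0.1, 0.4, 0.1],
    [-0.2, 0.6, 0],
    [-0.2, 0.7, 0],
    [-0.2, 0.7, 0],
    [-0.2, 0.7, 0],
    [-0.2, 0.7, 0],
    [-0.2, 0.7, 0],
    [-0.06, 0.6, 0],
    [0, 0, 0]
  ],
  "grip": [-1, -1, -1, -1, -1, -1, -1, -1, -1, -1]
}}

```text
time_s: 29.2
ee_pos: [0.4985, 0.4471, 0.1966]
eef_rot: [-1.573, -0.001, -1.535]
force: [0.1, -0.6, 0.6]
grip_width: 0.0942
```

```bash
python3 - <<'E'
from h import *
p=cam("wrist","w17")
o=ctrl.get_obs();print(o["ee_pos"],o["eef_rot"])
for k,z in(("reagent_bottle",.05),("small_bottle",.03)):
  for d in ctrl.trace(k,p)[:2]: print(k,d["confidence"],d["point"],back(p,d["point"],z,True))
E
```

```text
[0.49911884 0.44538584 0.19676722] [-1.57289684 -0.00158655 -1.53614413]
reagent_bottle 0.62 [282.4, 201.4] [0.50220095 0.45010471 0.05      ]
reagent_bottle 0.48 [319.5, 351.4] [0.55483767 0.26467846 0.05      ]
small_bottle 0.63 [355.5, 235.6] [0.58536418 0.40978272 0.03      ]
```

View pics/w17.png

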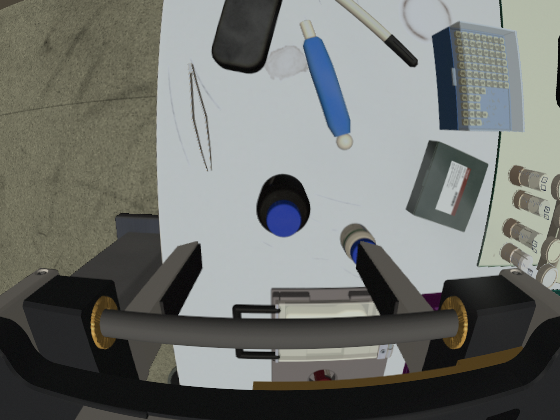

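Emit:
{"method": "play_rows", "body": {
  "twist": [
    [0, 0, 0],
    [0, 0, 0],
    [0, 0, 0],
    [0, 0, 0],
    [0, 0, 0],
    [0, 0, 0],
    [0, 0, 0],
    [0, 0, 0],
    [0, 0, 0],
    [0, 0, 0],
    [0, 0, 0],
    [0, 0, 0]
  ],
  "travel": [
    [0.03, 0, -0.5],
    [0, 0, -0.6],
    [0, 0, -0.6],
    [0, 0, -0.6],
    [0, 0, -0.6],
    [0, 0, -0.4],
    [0, 0, 0],
    [0, 0, 0],
    [0, 0, 0],
    [0, 0, 0],
    [0, 0, 0],
    [0, 0, 0]
  ],
  "grip": [-1, -1, -1, -1, -1, -1, -1, 1, 1, 1, 1, 1],
  "force": 20
}}

```text
time_s: 30.55
ee_pos: [0.5017, 0.4444, 0.0344]
eef_rot: [-1.57, 0.0, -1.538]
force: [0.6, 0.3, -0.4]
grip_width: 0.0572
```

```bash
python3 - <<'E'
from h import *
p=cam("scene");crop(p,"s18",180,160,380,340,4)
p=cam("wrist","w18")
E
```

```text
(no output)
```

View pics/s18.png

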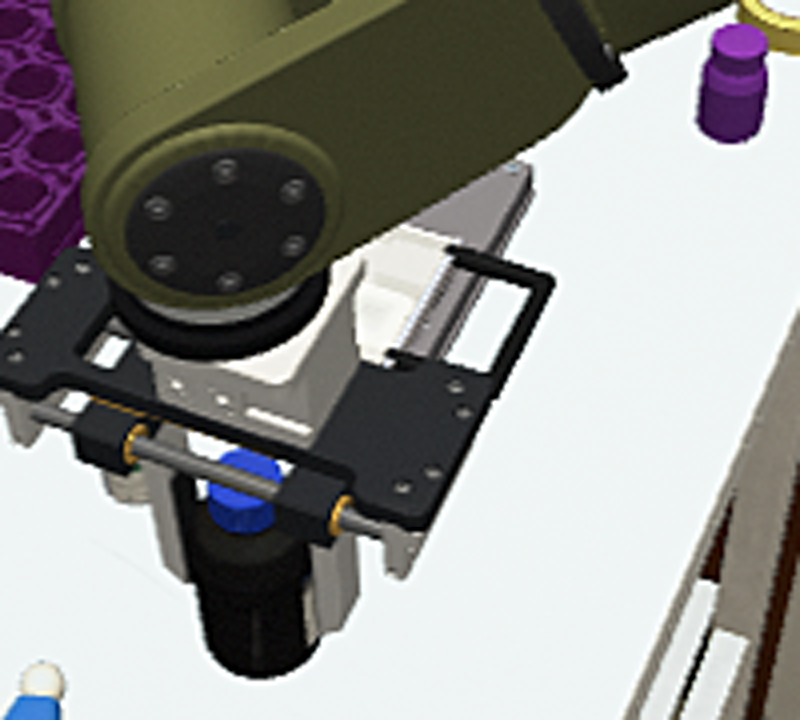

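Emit:
{"method": "play_rows", "body": {
  "twist": [
    [0, 0, 0],
    [0, 0, 0],
    [0, 0, 0],
    [0, 0, 0],
    [0, 0, 0]
  ],
  "travel": [
    [0, 0, 0],
    [0, 0, 0],
    [0, 0, 0],
    [0, 0, 0.2],
    [0, 0, 0.4]
  ],
  "grip": [1, 1, 1, 1, 1],
  "force": 30
}}

```text
time_s: 31.15
ee_pos: [0.5008, 0.4437, 0.0627]
eef_rot: [-1.574, -0.002, -1.538]
force: [-0.1, 0.2, -2.0]
grip_width: 0.0505
```

Emit:
{"method": "play_rows", "body": {
  "twist": [
    [0, 0, 0],
    [0, 0, 0],
    [0, 0, 0],
    [0, 0, 0],
    [0, 0, 0],
    [0, 0, 0],
    [0, 0, 0],
    [0, 0, 0],
    [0, 0, 0],
    [0, 0, 0],
    [0, 0, 0],
    [0, 0, 0]
  ],
  "travel": [
    [0, 0, 0.5],
    [0, 0, 0.6],
    [0, -0.3, 0.6],
    [0.1, -0.5, 0.4],
    [0.1, -0.7, 0.2],
    [0.2, -0.8, 0],
    [0.2, -0.8, 0],
    [0.2, -0.8, 0],
    [0.2, -0.8, 0],
    [0.1, -0.8, 0],
    [0.1, -0.8, 0],
    [0.06, -0.7, 0]
  ],
  "grip": [1, 1, 1, 1, 1, 1, 1, 1, 1, 1, 1, 1]
}}

```text
time_s: 32.35
ee_pos: [0.5645, 0.0924, 0.1792]
eef_rot: [-1.571, -0.0, -1.539]
force: [0.2, 0.5, -1.9]
grip_width: 0.0507
```

Emit:
{"method": "play_rows", "body": {
  "twist": [
    [0, 0, 0],
    [0, 0, 0],
    [0, 0, 0]
  ],
  "travel": [
    [0, -0.3, 0],
    [0, 0, 0],
    [0, 0, 0]
  ],
  "grip": [1, 1, 1]
}}

```text
time_s: 32.65
ee_pos: [0.5645, 0.0801, 0.1791]
eef_rot: [-1.571, 0.0, -1.538]
force: [-1.2, 0.7, -1.5]
grip_width: 0.0506
```

```bash
python3 - <<'E'
from h import *
p=cam("scene");crop(p,"s19",220,60,400,220,4)
p=cam("wrist","w19");o=ctrl.get_obs();print(o["ee_pos"],o["eef_rot"],o["grip_width"])
E
```

```text
[0.56445487 0.08059801 0.17893963] [-1.57086273e+00  1.90634998e-04 -1.53707140e+00] 0.05070133498766846
```

View pics/s19.png

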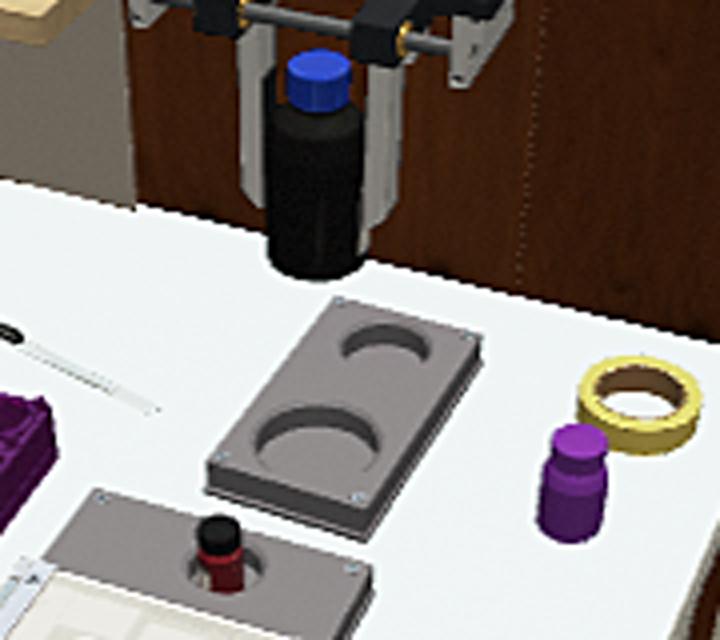

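View pics/w19.png

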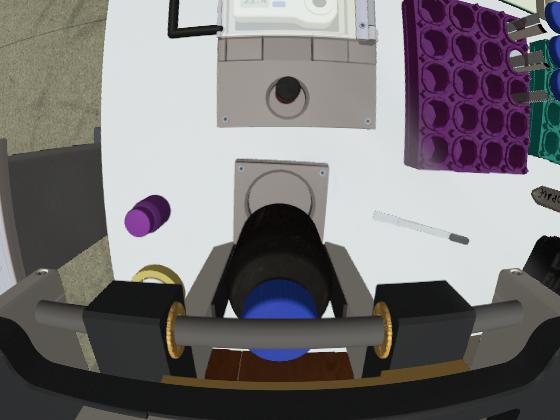

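Emit:
{"method": "play_rows", "body": {
  "twist": [
    [0, 0, 0],
    [0, 0, 0],
    [0, 0, 0],
    [0, 0, 0],
    [0, 0, 0],
    [0, 0, 0],
    [0, 0, 0]
  ],
  "travel": [
    [0, -0.02, -0.4],
    [0, 0, -0.6],
    [0, 0, -0.6],
    [0, 0, -0.5],
    [0, 0, -0.2],
    [0, 0, -0.1],
    [0, 0, 0]
  ],
  "grip": [1, 1, 1, 1, 1, 1, 1]
}}

```text
time_s: 33.45
ee_pos: [0.5648, 0.0788, 0.0592]
eef_rot: [-1.57, 0.0, -1.538]
force: [0.4, 0.6, -2.3]
grip_width: 0.0507
```

```bash
python3 - <<'E'
from h import *
p=cam("scene");crop(p,"s20",220,60,400,220,4)
p=cam("wrist","w20");o=ctrl.get_obs();print(o["ee_pos"],o["force"],o["grip_width"])
E
```

```text
[0.56521104 0.07863694 0.06008839] [ 0.31523213  0.084015   -1.59551534] 0.0510549021517445
```

View pics/s20.png

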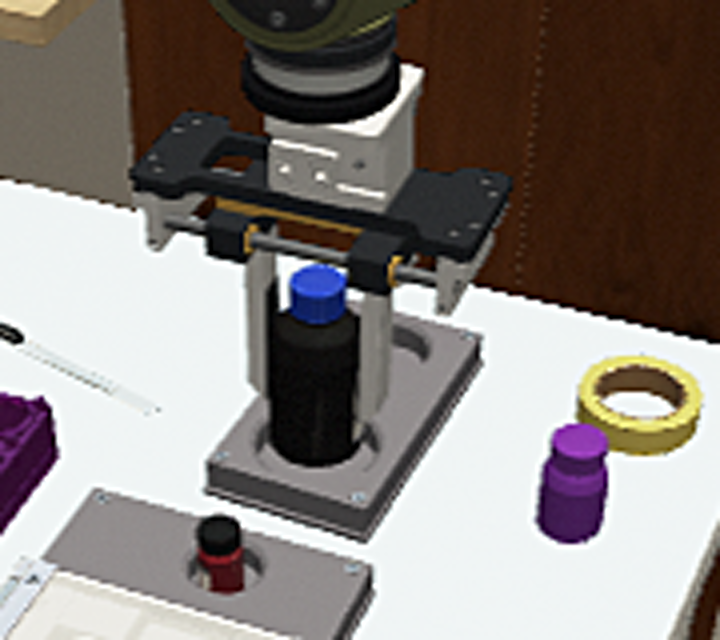

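View pics/w20.png

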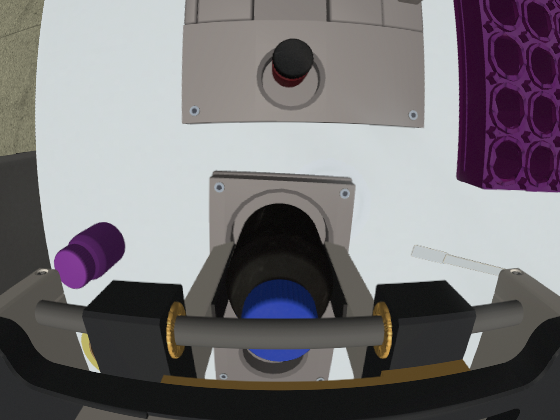

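Emit:
{"method": "play_rows", "body": {
  "twist": [
    [0, 0, 0],
    [0, 0, 0],
    [0, 0, 0],
    [0, 0, 0],
    [0, 0, 0]
  ],
  "travel": [
    [0, 0, -0.15],
    [0, 0, -0.13],
    [0, 0, -0.07],
    [0, 0, 0],
    [0, 0, 0]
  ],
  "grip": [1, 1, 1, 1, 1]
}}

```text
time_s: 34.05
ee_pos: [0.5646, 0.0783, 0.0413]
eef_rot: [-1.571, 0.0, -1.538]
force: [0.7, -0.0, -2.1]
grip_width: 0.0508
```

Emit:
{"method": "play_rows", "body": {
  "twist": [
    [0, 0, 0],
    [0, 0, 0],
    [0, 0, 0],
    [0, 0, 0],
    [0, 0, 0],
    [0, 0, 0],
    [0, 0, 0],
    [0, 0, 0],
    [0, 0, 0],
    [0, 0, 0],
    [0, 0, 0]
  ],
  "travel": [
    [0, 0, -0.03],
    [0, 0, 0],
    [0, 0, 0],
    [0, 0, 0],
    [0, 0, 0],
    [0, 0, 0],
    [0, 0, 0.3],
    [0, 0, 0.6],
    [0, 0, 0.8],
    [0, 0, 0.8],
    [0, 0, 0.8]
  ],
  "grip": [1, 1, -0.8, -0.8, -0.8, -0.8, -0.8, -0.8, -0.8, -0.8, -0.8]
}}

```text
time_s: 35.15
ee_pos: [0.5643, 0.0783, 0.2078]
eef_rot: [-1.57, 0.0, -1.538]
force: [0.1, 0.1, -0.3]
grip_width: 0.0845
```

```bash
python3 - <<'E'
from h import *
p=cam("scene","s21")
o=ctrl.get_obs();print(o["ee_pos"],o["force"],o["grip_width"])
for d in ctrl.trace("small_bottle",p)[:3]: print(d["confidence"],d["point"])
E
```

```text
[0.56635957 0.07853588 0.21490196] [ 0.71124654 -0.36131117  6.6843003 ] 0.08458923485633965
0.86 [210.4, 273.6]
0.82 [364.6, 182.3]
```

View pics/s21.png

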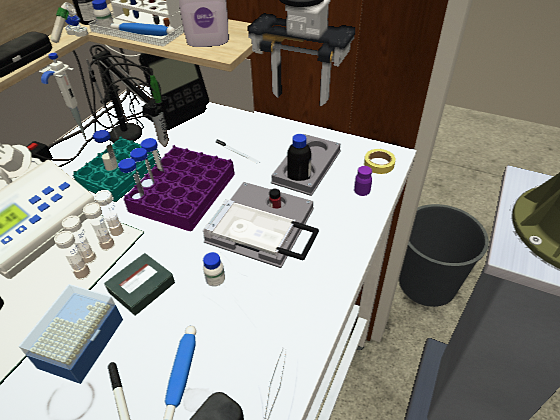

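Emit:
{"method": "play_rows", "body": {
  "twist": [
    [0, 0, 0],
    [0, 0, 0],
    [0, 0, 0],
    [0, 0, 0],
    [0, 0, 0],
    [0, 0, 0],
    [0, 0, 0],
    [0, 0, 0],
    [0, 0, 0],
    [0, 0, 0],
    [0, 0, 0]
  ],
  "travel": [
    [0, 0.4, 0],
    [0, 0.7, 0],
    [0, 0.7, 0],
    [0, 0.7, 0],
    [0.1, 0.7, 0],
    [0.1, 0.7, 0],
    [0.1, 0.7, 0],
    [0.1, 0.7, -0.4],
    [0.08, 0.7, -0.6],
    [0, 0.38, -0.6],
    [0, 0, 0]
  ],
  "grip": [-0.8, -0.8, -0.8, -0.8, -0.8, -0.6, -0.6, -0.6, -0.6, -0.6, -0.6]
}}

```text
time_s: 36.35
ee_pos: [0.5862, 0.3985, 0.1199]
eef_rot: [-1.577, -0.003, -1.536]
force: [0.7, 0.0, -0.9]
grip_width: 0.0753
```

```bash
python3 - <<'E'
from h import *
p=cam("wrist","w22")
o=ctrl.get_obs();print(o["ee_pos"],o["eef_rot"],o["grip_width"])
for d in ctrl.trace("small_bottle",p)[:3]: print(d["confidence"],d["point"],back(p,d["point"],.03,True))
E
```

```text
[0.58749385 0.3975534  0.12303904] [-1.57418356 -0.00195227 -1.53690743] 0.07519146644592654
0.71 [265.1, 317.0] [0.57653975 0.30262727 0.03      ]
0.67 [284.9, 220.6] [0.59131058 0.39768278 0.03      ]
```

View pics/w22.png

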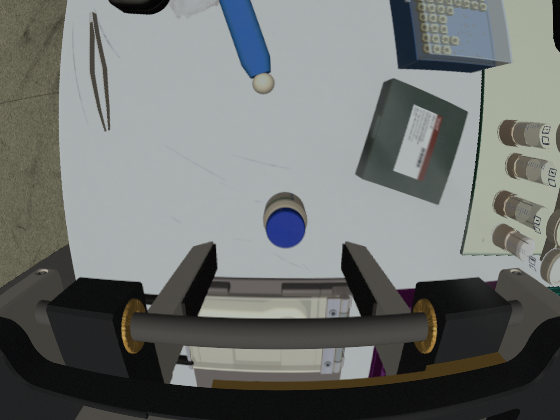

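Emit:
{"method": "play_rows", "body": {
  "twist": [
    [0, 0, 0],
    [0, 0, 0],
    [0, 0, 0],
    [0, 0, 0],
    [0, 0, 0],
    [0, 0, 0],
    [0, 0, 0],
    [0, 0, 0],
    [0, 0, 0],
    [0, 0, 0],
    [0, 0, 0],
    [0, 0, 0]
  ],
  "travel": [
    [0.03, 0, -0.5],
    [0, 0, -0.6],
    [0, 0, -0.5],
    [0, 0, -0.24],
    [0, 0, 0],
    [0, 0, 0],
    [0, 0, 0],
    [0, 0, 0],
    [0, 0, 0],
    [0, 0, 0],
    [0, 0, 0],
    [0, 0, 0]
  ],
  "grip": [-0.6, -0.6, -0.6, -0.6, -0.6, 1, 1, 1, 1, 1, 1, 1],
  "force": 20
}}

```text
time_s: 37.65
ee_pos: [0.5901, 0.3974, 0.033]
eef_rot: [-1.571, 0.0, -1.538]
force: [-0.2, -0.7, 2.4]
grip_width: 0.0342
```

Emit:
{"method": "play_rows", "body": {
  "twist": [
    [0, 0, 0],
    [0, 0, 0],
    [0, 0, 0],
    [0, 0, 0],
    [0, 0, 0]
  ],
  "travel": [
    [0, 0, 0.2],
    [0, 0, 0.4],
    [0, 0, 0.4],
    [0, 0, 0.4],
    [0, 0, 0]
  ],
  "grip": [1, 1, 1, 1, 1]
}}

```text
time_s: 38.15
ee_pos: [0.5912, 0.3981, 0.1066]
eef_rot: [-1.566, 0.003, -1.538]
force: [0.2, -0.1, 0.0]
grip_width: 0.0344
```

```bash
python3 - <<'E'
from h import *
p=cam("scene");crop(p,"s23",140,140,320,300,4)
o=ctrl.get_obs();print(o["ee_pos"],o["force"],o["grip_width"])
E
```

```text
[0.59055176 0.39766525 0.10432495] [-0.86600743 -0.32071373 -0.62327689] 0.03439230210431478
```

View pics/s23.png

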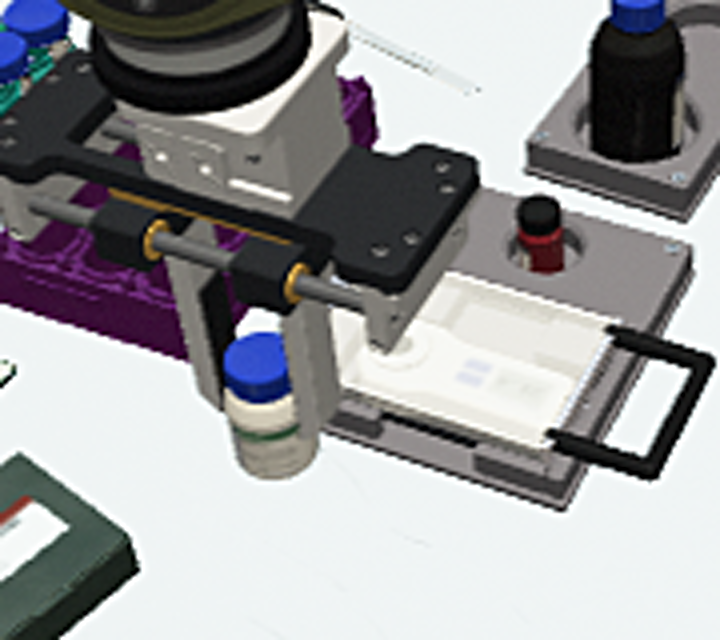

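Emit:
{"method": "play_rows", "body": {
  "twist": [
    [0, 0, 0],
    [0, 0, 0],
    [0, 0, 0],
    [0, 0, 0],
    [0, 0, 0],
    [0, 0, 0],
    [0, 0, 0],
    [0, 0, 0],
    [0, 0, 0],
    [0, 0, 0],
    [0, 0, 0],
    [0, 0, 0]
  ],
  "travel": [
    [0, 0, 0.6],
    [0, -0.3, 0.6],
    [0, -0.5, 0.5],
    [-0.05, -0.7, 0.4],
    [-0.1, -0.8, 0],
    [-0.1, -0.8, 0],
    [-0.1, -0.8, 0],
    [-0.1, -0.8, 0],
    [-0.1, -0.8, 0],
    [0, -0.8, 0],
    [0, -0.8, 0],
    [0, -0.8, 0]
  ],
  "grip": [1, 1, 1, 1, 1, 1, 1, 1, 1, 1, 1, 1]
}}

```text
time_s: 39.4
ee_pos: [0.562, 0.0008, 0.2067]
eef_rot: [-1.572, 0.0, -1.538]
force: [1.2, -0.5, -0.4]
grip_width: 0.035
```

Emit:
{"method": "play_rows", "body": {
  "twist": [
    [0, 0, 0],
    [0, 0, 0],
    [0, 0, 0]
  ],
  "travel": [
    [0, -0.4, 0],
    [0, 0, 0],
    [0, 0, 0]
  ],
  "grip": [1, 1, 1]
}}

```text
time_s: 39.7
ee_pos: [0.5624, -0.0173, 0.207]
eef_rot: [-1.572, 0.0, -1.539]
force: [0.3, 0.1, 0.0]
grip_width: 0.0342
```

```bash
python3 - <<'E'
from h import *
p=cam("scene");crop(p,"s24",220,30,400,190,4)
p=cam("wrist","w24")
o=ctrl.get_obs();print(o["ee_pos"],o["eef_rot"],o["grip_width"])
E
```

```text
[ 0.56249147 -0.01655316  0.20739274] [-1.57151179e+00  2.43954254e-04 -1.53731023e+00] 0.03448529930226249
```

View pics/s24.png

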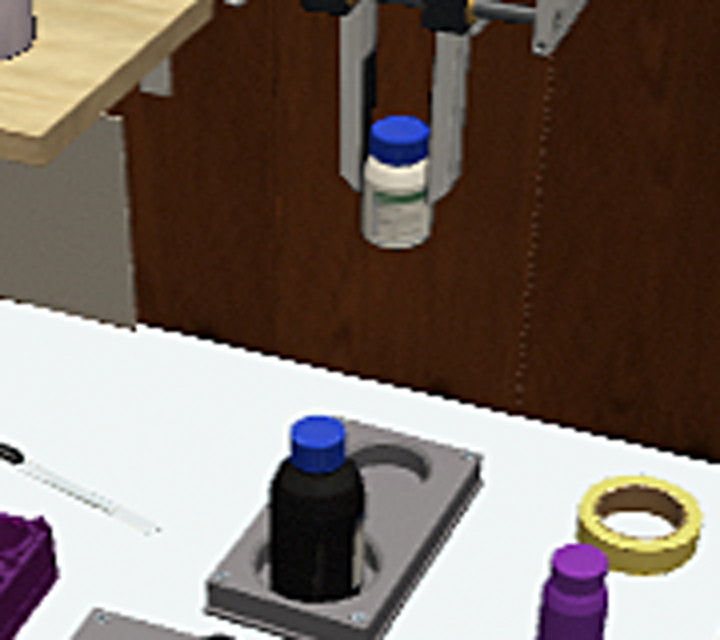

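View pics/w24.png

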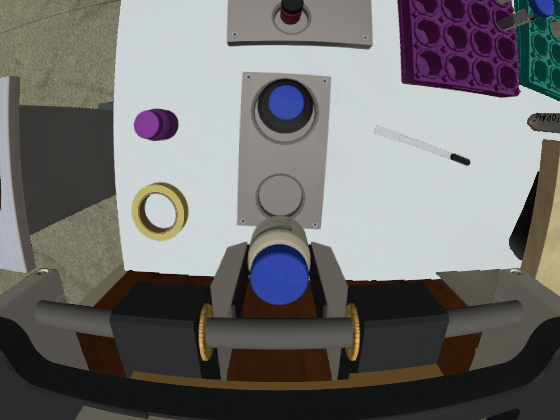

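```bash
python3 - <<'E'
from h import *
p=cam("wrist")
print(back(p,(280,195),.024,True),ctrl.get_obs()["ee_pos"])
E
```

```text
[ 0.56420617 -0.01435161  0.024     ] [ 0.56251923 -0.01648387  0.20751619]
```

Emit:
{"method": "play_rows", "body": {
  "twist": [
    [0, 0, 0],
    [0, 0, 0],
    [0, 0, 0],
    [0, 0, 0],
    [0, 0, 0],
    [0, 0, 0],
    [0, 0, 0],
    [0, 0, 0]
  ],
  "travel": [
    [0, 0, -0.4],
    [0, 0, -0.6],
    [0, 0, -0.6],
    [0, 0, -0.6],
    [0, 0, -0.4],
    [0, 0, -0.2],
    [0, 0, 0],
    [0, 0, 0]
  ],
  "grip": [1, 1, 1, 1, 1, 1, 1, 1]
}}

```text
time_s: 40.65
ee_pos: [0.5631, -0.0173, 0.0688]
eef_rot: [-1.57, -0.0, -1.538]
force: [-0.2, 0.6, -0.9]
grip_width: 0.0348
```

```bash
python3 - <<'E'
from h import *
p=cam("scene");crop(p,"s25",240,60,380,200,5)
p=cam("wrist","w25")
o=ctrl.get_obs();print(o["ee_pos"],o["force"],o["grip_width"])
E
```

```text
[ 0.56322981 -0.01751383  0.06912587] [ 0.52514547 -0.49112522 -0.51904886] 0.03462045584444449
```

View pics/s25.png

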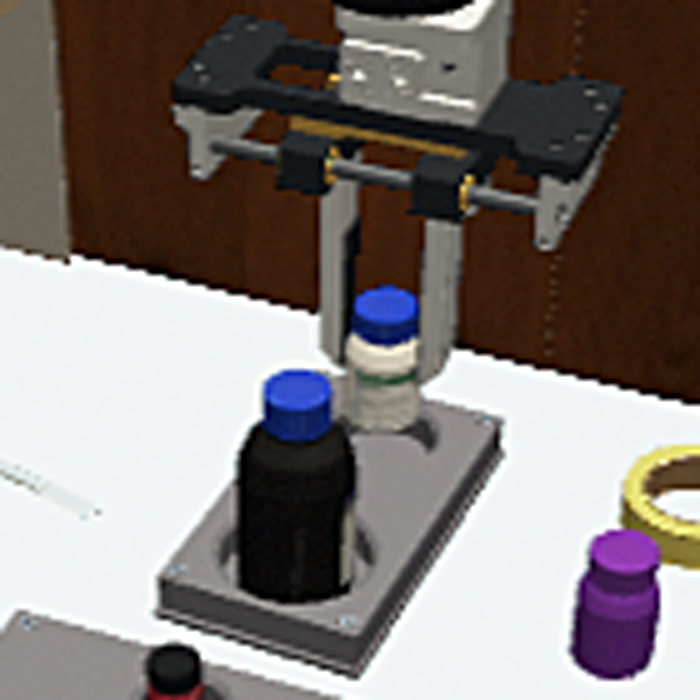

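View pics/w25.png

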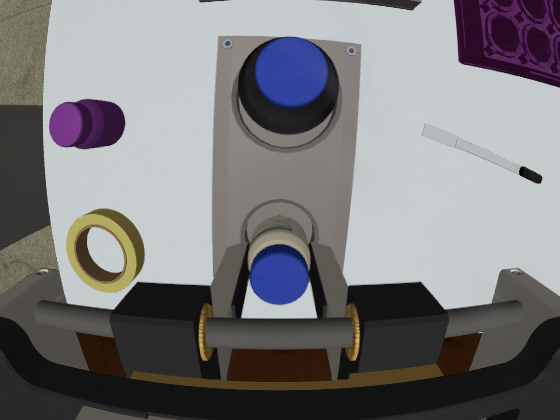

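Emit:
{"method": "play_rows", "body": {
  "twist": [
    [0, 0, 0],
    [0, 0, 0],
    [0, 0, 0],
    [0, 0, 0],
    [0, 0, 0],
    [0, 0, 0]
  ],
  "travel": [
    [0.01, 0.02, -0.2],
    [0, 0, -0.2],
    [0, 0, -0.12],
    [0, 0, -0.06],
    [0, 0, 0],
    [0, 0, 0]
  ],
  "grip": [1, 1, 1, 1, 1, 1]
}}

```text
time_s: 41.35
ee_pos: [0.5631, -0.0167, 0.0387]
eef_rot: [-1.571, 0.0, -1.538]
force: [-0.2, 0.3, 0.3]
grip_width: 0.0347
```

Touching the floor lightly. Release.

Emit:
{"method": "play_rows", "body": {
  "twist": [
    [0, 0, 0],
    [0, 0, 0],
    [0, 0, 0],
    [0, 0, 0],
    [0, 0, 0],
    [0, 0, 0],
    [0, 0, 0],
    [0, 0, 0],
    [0, 0, 0],
    [0, 0, 0]
  ],
  "travel": [
    [0, 0, 0],
    [0, 0, 0],
    [0, 0, 0],
    [0, 0, 0],
    [0, 0, 0.3],
    [0, 0, 0.6],
    [0, 0, 0.7],
    [0, 0, 0.7],
    [-0.5, 0, 0.7],
    [-0.5, 0, 0]
  ],
  "grip": [-0.4, -0.4, -0.4, -0.4, -0.4, -0.4, -0.4, -0.4, -0.4, -0.4]
}}

```text
time_s: 42.35
ee_pos: [0.5141, -0.0168, 0.1943]
eef_rot: [-1.563, -0.001, -1.538]
force: [-0.3, 0.3, 0.1]
grip_width: 0.0656
```

Emit:
{"method": "play_rows", "body": {
  "twist": [
    [0, 0, 0],
    [0, 0, 0],
    [0, 0, 0],
    [0, 0, 0],
    [0, 0, 0]
  ],
  "travel": [
    [-0.6, 0, 0],
    [-0.6, 0, 0],
    [-0.5, 0, 0],
    [0, 0, 0],
    [0, 0, 0]
  ],
  "grip": [-0.4, -0.4, -0.4, -0.4, -0.4]
}}

```text
time_s: 42.85
ee_pos: [0.4285, -0.0167, 0.1901]
eef_rot: [-1.569, -0.0, -1.538]
force: [1.5, -0.1, 0.1]
grip_width: 0.0658
```

```bash
python3 - <<'E'
from h import *
p=cam("scene");crop(p,"s26",190,110,390,260,4)
p=cam("wrist");crop(p,"w26",80,0,480,280,2)
o=ctrl.get_obs();print(o["ee_pos"],o["force"],o["grip_width"],o["time_s"])
E
```

```text
[ 0.4287973  -0.01668774  0.18942005] [-0.29056317 -0.2253741  -0.22152335] 0.06580424104429532 42.95
```

View pics/s26.png

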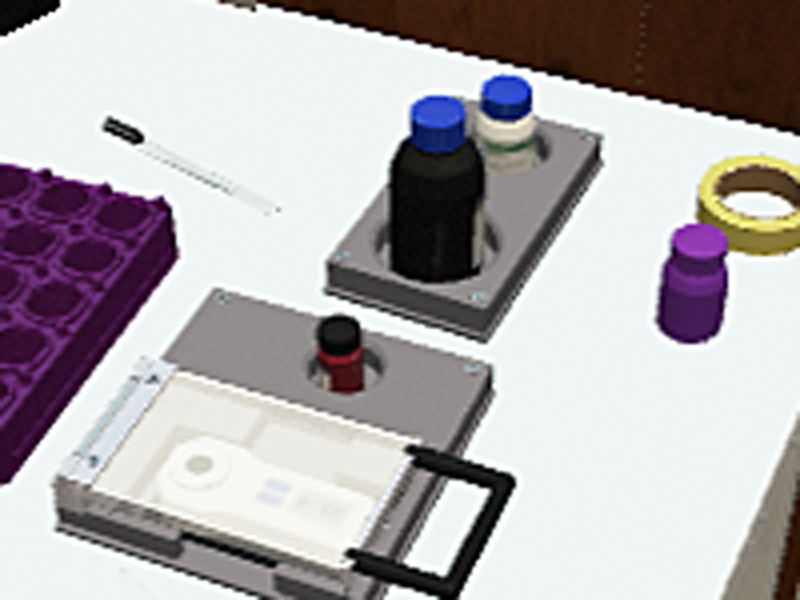

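View pics/w26.png

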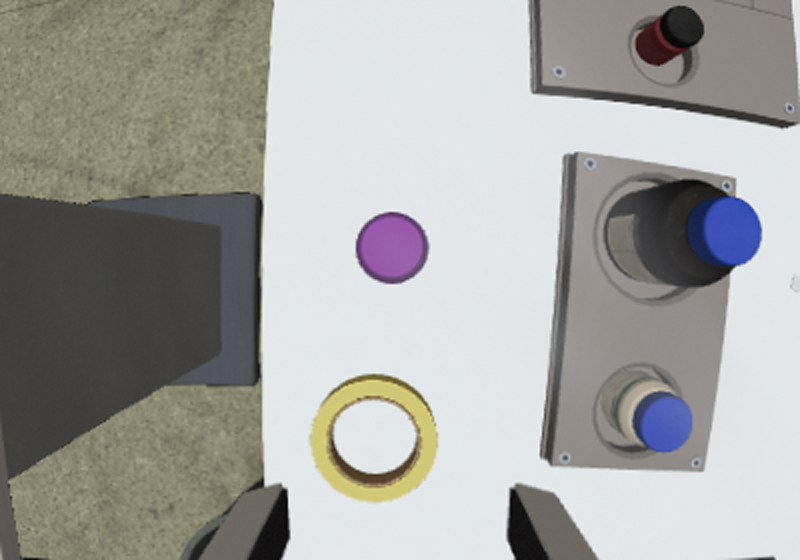

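```bash
python3 - <<'E'
from h import *
p=cam("scene")
a=proj(p,[[.568,.1895,.006],[.568,.1895,.053]]);print(a)
im=p["img"][175:230,250:310,::-1];im=cv2.resize(im,None,fx=10,fy=10,interpolation=cv2.INTER_CUBIC)
q=((a-[250,175]+.5)*10).astype(int);cv2.line(im,tuple(map(int,q[0])),tuple(map(int,q[1])),(0,255,0),1)
cv2.imwrite("pics/jar.png",im)
E
```

```text
[[275.06296444 207.32200774]
 [274.39919373 190.49803248]]
```

View pics/jar.png

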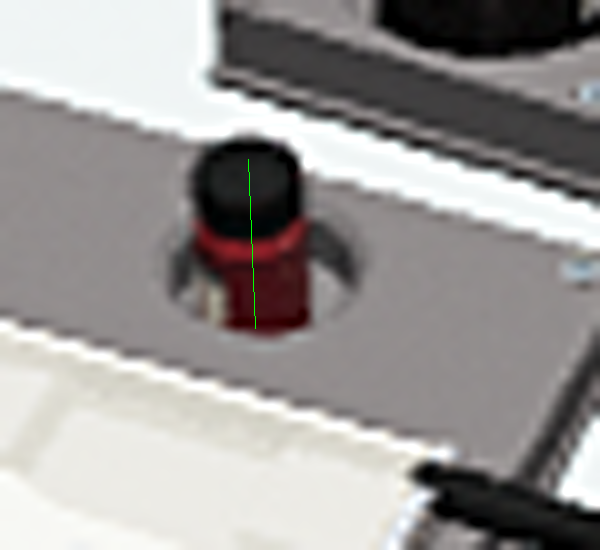

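```bash
python3 -c "
from station import ctrl
print(ctrl.hand_in())"
```

```text
the job is handed in; nothing more can be done
None
```

Both kits are made up and I handed the job in at about 43 s of the 131 s allowed; the hand-in reports no verdict.

- **Instrument kit:** I opened the cover, laid the refractometer flat and face up in the long pocket, and swung the cover shut. I then pressed down on the handle with closed fingertips at about 34 N. After closing, the cover looked the same as in the first picture. The sample jar stands in the round well.
- **Reagent kit:** The big dark bottle stands in the large well and the small white bottle in the smaller one. The purple look-alike was left alone.

**Last checks:** The final scene and wrist pictures showed the refractometer under the closed cover, all three containers upright in their wells, and the gripper clear with almost no force on it.

**What disagreed:**
- The tray position from the fixed cameras was about 3–4 mm off in x from the handle's position by contact and from the wrist camera. I used values in between.
- While I closed the cover, the tool ended about 6–7 mm lower on the handle than when I first gripped it. The fingers had probably slid on the bar, which is why I pressed the cover down afterwards.

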